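# Charge the solder pot and make the bench safe for heating

## Robot

A 6-joint arm with a two-finger parallel gripper is mounted at the origin on the work surface. World frame = base frame: x ahead of the robot, y to its left, z up, the work surface at z = 0. Lengths are in mm, angles in degrees, forces in N, time in s.
With the tool pointing down it reaches from about 300 to 850 mm from the base axis. Payload 4.2 kg.
Tool frame: the origin (TCP) lies at the very end of the fingers, on their centre line; the grasp point (between the pads) lies 19 mm behind it; z points along the fingers, y is the line along which they close (so a half turn about z gives the same grasp; the last joint's range is limited). The gripper opens to 91 mm and grips with 3 to 60 N. Pads are 32 mm wide; open, the fingers measure 118 mm over their backs; the gripper's body (76 mm by 178 mm) begins 60 mm behind the grasp point.
Start: joints at [-75.287, 18.312, 89.639, -0, 72.044, -1.146], TCP at [157.138, -553.128, 213.976] pointing down, gripper open.
Joint ranges: [-177.97, 177.97], [-48.28, 115.42], [12.27, 149.76], [-77.06, 257.06], [2.81, 150.46], [-146.56, 146.56]. Speed limits (degrees/s): [147.25, 147.25, 180, 180, 180, 180].

## Interface

Orientations are given as [roll, pitch, yaw] about the fixed x, y, z axes, in that order (R = Rz(yaw) Ry(pitch) Rx(roll)).
In Python, from workcell import env, grab_frame gives the robot as it stands. The module is installed in compiled form; this text tells all that it offers.
- The arm moves only by the tool move_arm, never from a script. Its argument "plan" is a list of rows, each an object of numbers: "tx", "ty", "tz": the shift along the tool's x, y, z in cm; "wx", "wy", "wz": the turn, a rotation vector about the tool's x, y, z in rad. In form: [{"tx": .., "ty": .., "tz": .., "wx": .., "wy": .., "wz": ..}, ...]. A call has 1 to 12 rows; each row shifts and turns the commanded pose from where the row before left it, along the tool's axes as they then stand; what a row does not reach is not made up. A row lasts 1/12 s, in which the tool goes at most 41.7 mm and 7.16 degrees, less where a joint would pass 70% of its speed; a pose out of reach is approached as far as the arm can. A call is refused whole if a number of a shift passes 4.17 or a number of a turn 0.125, either way. A call with a gripper value outside its range is refused whole. "gripper" is the finger opening in cm, from 0 to 9.12, set as the call begins (left out, the last holds). The fingers move at their own pace and stop on an object; "force" is the grip in N (left out, the last holds). Time passes only in rows, so rows that do not move let the fingers close. It gives the time, the measured TCP pose, the force, the opening and the grip force at its end, in the units of the state.
- env.state(): the state, without advancing time (a new reading comes with each control period).
- grab_frame(name): name is "scene" or "side" or "wrist"; returns a dict with "color" (480x640x3 uint8, red, green, blue), "vfov" (degrees; the focal length in pixels is half the picture's height over the tangent of half this angle, whatever the lens; pixels are square), "cx", "cy" (the principal point, pixels), "k1" (the pictures are not rectified: a ray, as slopes to the right and down, at radius r is drawn at 1 + k1 r^2 times it, then the intrinsics apply), "view" (4x4, takes a point from world to camera coordinates). Camera axes: x right, y up, looking along -z (the intrinsics and any distortion apply to the point x, -y, -z); pixel columns grow to the right and rows downward; lengths in mm; the calibration is good to about 2 mm. A picture is of the moment at which its call begins. There is no depth.
- env.job_done(): hands the job in; it is judged then, once.
The state is a dict: "time_s": time; "qpos": joint angles; "qvel": joint speeds; "effort": joint torques, N m; "ee_pos": TCP position; "ee_rot": TCP orientation; "force": force on the tool from outside, world axes, zero at the start; "torque": the same for the moment, N m; "gripper_width": finger opening in mm; "gripper_force": force on a finger pad.
Only numpy, scipy, OpenCV 4.12 (cv2) and the standard library are available. Lean on these libraries where they do the work, as an engineer would, in place of code of your own. Each camera call takes 0.05 s, during which the arm holds its last target. There are 200 camera calls.

## Task

By its handle, slide the solder pot along the hot plate, never lifting it, from the heat mark (concentric circles) to the load mark (circle with a cross), put every solder ingot on the bench into it there, then slide it back onto the centre of the heat mark. Stand every tipped flux tin upright again inside the taped lane beside its neighbours, which must stay standing in the lane too. Only when the pot is back and all the tins stand, throw the heater switch fully to on, and leave the other things on the bench alone.

Things in the scene. Friction and masses are not known exactly. Their poses are not given: they have to be found in the camera images.
- plate: low white-topped hot plate, 180 mm deep (x) and 340 mm long (y), its top 25 mm above the bench; origin at the centre of its underside
- heat_mark: HEAT mark on the plate top: five concentric black circles, the outermost 132 mm across; origin at its centre, at the height of the plate top. Sits at one end of the plate or the other
- load_mark: LOAD mark on the plate top: one black circle 132 mm across with a cross in it; origin at its centre, at the height of the plate top. Sits at the other end of the plate
- pot: dark steel solder pot, open on top, outer radius 46 mm at the foot and 52 mm at the rim, 65 mm tall, wall 4 mm, inner floor 6 mm up, about 0.45 kg; origin at the centre of its underside. A straight black handle bar, 16 mm wide and 14 mm thick, runs out along its -x (towards the robot), from 48 to 160 mm from the pot's axis, its middle line 52 mm above the origin
- switch (a joint): heater toggle lever: 0 leaning fully to off, 1.0 leaning fully to on (rad); stays where it is left
- switch_base: grey block of the heater switch behind the plate, 70 mm (its x) by 50 mm, 25 mm tall; origin at the centre of its underside; the lever pivots about its y axis, 22 mm above the origin, leaning to its -x when off and to its +x when on
- switch_tip (a point): centre of the ball (26 mm across) at the end of the switch lever, 70 mm from the pivot
- lane: lane for tins, a white taped outline flat on the bench, 146 mm wide (its x) and 400 mm long (its y); origin at its centre
- tin0: square metal flux tin with a black screw cap, 44 x 44 mm, 95 mm tall to the shoulder, the cap (28 mm across) adding 15 mm; origin at the centre of its underside, z towards the cap; starts upright in the lane
- tin1: square metal flux tin with a black screw cap, 44 x 44 mm, 95 mm tall to the shoulder, the cap (28 mm across) adding 15 mm; origin at the centre of its underside, z towards the cap; starts tipped over, its foot in the lane and its cap away from the robot; may be absent
- tin2: square metal flux tin with a black screw cap, 44 x 44 mm, 95 mm tall to the shoulder, the cap (28 mm across) adding 15 mm; origin at the centre of its underside, z towards the cap; starts upright in the lane
- tin3: square metal flux tin with a black screw cap, 44 x 44 mm, 95 mm tall to the shoulder, the cap (28 mm across) adding 15 mm; origin at the centre of its underside, z towards the cap; starts tipped over, its foot in the lane and its cap away from the robot; may be absent
- ingot0: grey solder ingot, 36 (x) x 20 (y) x 20 (z) mm, 100 g; origin at its centre; may be absent
- ingot1: grey solder ingot, 36 (x) x 20 (y) x 20 (z) mm, 100 g; origin at its centre; may be absent
- ingot2: grey solder ingot, 36 (x) x 20 (y) x 20 (z) mm, 100 g; origin at its centre; may be absent
- ingot3: grey solder ingot, 36 (x) x 20 (y) x 20 (z) mm, 100 g; origin at its centre; may be absent
- reel: reel of solder wire, 64 mm across and 46 mm tall; a bystander, to be left alone
- meter: yellow multimeter, 80 x 150 x 35 mm, lying flat; a bystander, to be left alone
- paste: small jar, 50 mm across and 45 mm tall; a bystander, to be left alone
- heatsink: finned aluminium heat sink, 50 x 50 x 25 mm; a bystander, to be left alone
Things that resemble listed ones, but are neither listed nor needed, are in the scene too. Leave any orange look-alike of the tin0 alone. Leave any green look-alike of the ingot2 alone.

How it is judged (in metres and radians):
On the way, in this order (a step that is already met when the one before it is completed fails the run):
1. the pot stands within 18 mm of the load mark's centre (horizontal distance between pot and load_mark below 0.018 m and linear speed of pot below 0.02 m/s), for 0.2 s.
2. all ingots are in the pot while it stands at the load mark (horizontal distance between pot and load_mark below 0.03 m and linear speed of pot below 0.02 m/s and horizontal distance between each of ingot0, ingot1, ingot2, ingot3 and pot below 0.046 m and z of ingot0 in the frame of pot between 0 and 0.058 m and z of ingot1 in the frame of pot between 0 and 0.058 m and z of ingot2 in the frame of pot between 0 and 0.058 m and z of ingot3 in the frame of pot between 0 and 0.058 m), for 0.2 s.
3. the pot, with its ingots, stands within 18 mm of the heat mark's centre (horizontal distance between pot and heat_mark below 0.018 m and linear speed of pot below 0.02 m/s and horizontal distance between each of ingot0, ingot1, ingot2, ingot3 and pot below 0.046 m and z of ingot0 in the frame of pot between 0 and 0.058 m and z of ingot1 in the frame of pot between 0 and 0.058 m and z of ingot2 in the frame of pot between 0 and 0.058 m and z of ingot3 in the frame of pot between 0 and 0.058 m), for 0.2 s.
4. the heater switch is on (value of joint switch above 0.85 rad), for 0.2 s.
At the end, for the whole second after the job is handed in: The pot rests level on the plate, its axis within 18 mm of the heat mark's centre, with every ingot inside it; every tin stands upright on the bench with its foot's centre at least 20 mm inside the lane's outline, at rest; the heater lever is at 0.85 rad or more (all of step 3 and z of pot in the frame of plate below 0.03 m and angle between pot's own z axis and vertical below 0.08 rad and value of joint switch above 0.85 rad and angle between each of tin0, tin1, tin2, tin3's own z axis and vertical below 0.12 rad and height (world z) of each of tin0, tin1, tin2, tin3 below 0.008 m and x of tin0 in the frame of lane between -0.05 and 0.05 m and y of tin0 in the frame of lane between -0.18 and 0.18 m and linear speed of each of tin0, tin1, tin2, tin3 below 0.02 m/s and x of tin1 in the frame of lane between -0.05 and 0.05 m and y of tin1 in the frame of lane between -0.18 and 0.18 m and x of tin2 in the frame of lane between -0.05 and 0.05 m and y of tin2 in the frame of lane between -0.18 and 0.18 m and x of tin3 in the frame of lane between -0.05 and 0.05 m and y of tin3 in the frame of lane between -0.18 and 0.18 m); the robot touches nothing.
It fails at once if the pot is lifted more than 10 mm off the plate, pushed off it, or tipped by more than 0.25 rad (z of pot in the frame of plate above 0.035 m or z of pot in the frame of plate below 0.015 m or angle between pot's own z axis and vertical above 0.25 rad).
It fails at once if the heater is switched on while a tin lies tipped over (value of joint switch above 0.6 rad and angle between any of tin0, tin1, tin2, tin3's own z axis and vertical above 0.5 rad).
It fails at once if the heater is switched on while the pot is away from the heat mark (value of joint switch above 0.6 rad and horizontal distance between pot and heat_mark above 0.035 m).
It fails at once if another thing on the bench is moved more than 30 mm (distance of any of reel, meter, paste, heatsink from where it was at the start of the episode above 0.03 m).
Of ingot0, ingot1, ingot2, ingot3 only 2 to 4 are there at a start; the rules pass over those that are not, and their reading is None.
Of tin1, tin3 only 1 to 2 are there at a start; the rules pass over those that are not, and their reading is None.
At some moment in a run one of ingot0, ingot1, ingot2, ingot3 may be knocked a few centimetres aside while the robot is not near it.
Once in a run the grip may slacken for a moment while it holds something.
It also fails if it takes over 210 s, if anything falls off the work surface, if the arm or the gripper's body presses on something with over 40 N, if the wrist force passes 120 N, or if a joint passes its speed limit or range.

## Working session

There is one attempt and no reset: what is moved stays moved. The work goes in short steps, Python scripts to look and compute and a tool call to move; the robot and the scene stay as the last step left them, time stands still between calls to the robot, and variables do not carry over. Pictures are saved under pics/ and viewed, at most 14 in all, crops included, and the job is handed in when it is done.

Besides the shell and the picture viewer there is one more tool, called in YAML: its name, and indented under it one key for each argument. move_arm: Moves the arm, as the interface text tells. Its arguments: {"type":"object","properties":{"plan":{"type":"array","items":{"type":"object","properties":{"tx":{"type":"number"},"ty":{"type":"number"},"tz":{"type":"number"},"wx":{"type":"number"},"wy":{"type":"number"},"wz":{"type":"number"}}}},"gripper":{"type":"number"},"force":{"type":"number"}},"required":["plan"]}

```bash
mkdir -p pics
cat > h.py <<'E'
import numpy as np, cv2
from workcell import env, grab_frame
def save(n,f): cv2.imwrite(f'pics/{n}.png',f['color'][:,:,::-1])
def K(f):
    F=240/np.tan(np.radians(f['vfov'])/2); return np.array([[F,0,f['cx']],[0,F,f['cy']],[0,0,1]]),np.array([f['k1'],0,0,0,0.])
def p2w(f,uv,z):
    k,d=K(f); uv=np.array(uv,float).reshape(-1,1,2)
    n=cv2.undistortPointsIter(uv,k,d,None,None,(3,100,1e-10)).reshape(-1,2)
    V=np.array(f['view']); R=V[:3,:3]; c=-R.T@V[:3,3]
    D=np.c_[n[:,0],-n[:,1],-np.ones(len(n))]@R
    return c+D*((np.broadcast_to(z,len(n))-c[2])/D[:,2])[:,None]
def w2p(f,P):
    k,d=K(f); V=np.array(f['view']); C=np.atleast_2d(P)@V[:3,:3].T+V[:3,3]
    return cv2.projectPoints(C*[1,-1,-1],np.zeros(3),np.zeros(3),k,d)[0].reshape(-1,2)
E
python3 - <<'E'
from h import *
import pickle
for n in ['scene','side','wrist']:
    f=grab_frame(n); save(n+'0',f); pickle.dump(f,open(n+'0.pkl','wb'))
    V=np.array(f['view']); print(n,-V[:3,:3].T@V[:3,3],f['vfov'],f['k1'])
print(env.state())
E
```

```text
scene [1174.74016066 -958.50216232  856.18550472] 48.12295017321325 -0.16731905163597102
side [ 77.43453542 763.86036849 793.6226507 ] 54.308304362602684 -0.03721090883062332
wrist [ 226.17444293 -533.86498682  384.90173431] 60.45541784111785 -0.09699778173221904
{'time_s': 0.15, 'qpos': array([-7.52860126e+01,  1.83432764e+01,  8.96888996e+01, -2.33212412e-04,
        7.20432081e+01, -1.14468576e+00]), 'qvel': array([ 0.03924939, -0.03164719, -0.16468179, -0.0373422 ,  0.08733734,
        0.05619688]), 'effort': array([ 1.28679505e-05, -4.12772441e+01, -2.32153809e+01,  7.27256318e-02,
        4.33662382e-02, -9.34660034e-05]), 'ee_pos': array([ 157.0465114 , -552.75932568,  213.32274476]), 'ee_rot': array([-1.79924627e+02, -1.28424966e-03,  1.58587444e+01]), 'force': array([-0.62672075,  0.81845953, -0.52846272]), 'torque': array([ 0.02062506,  0.01463993, -0.0001288 ]), 'gripper_force': 0.0, 'gripper_width': 91.12809760195013}
```

View pics/scene0.png

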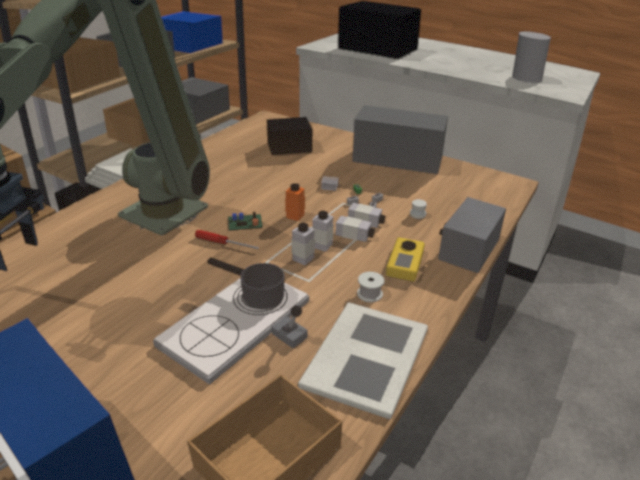

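View pics/side0.png

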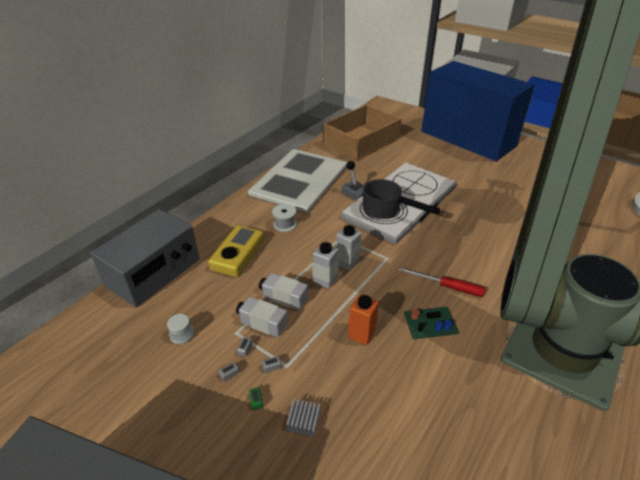

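The side image shows the pot on its heat mark at (381,197), the load mark at (416,182) and the switch at (353,180). The standing tins are at (325,262) and (348,245), and the tipped ones at (284,290) and (262,315).

Could be taken for a tin: the orange one at (364,320), which is the look-alike. Could be taken for an ingot: (245,347), (228,371) and (271,364) are grey, so I choose those. Green (256,398) is the look-alike and (303,417) is the heat sink.

Next, close crops to check the choice.

Run:
```python
import cv2
a=cv2.imread('pics/side0.png')
cv2.imwrite('pics/c1.png',cv2.resize(a[220:440,200:400],(720,600) if 0 else (545,600),interpolation=cv2.INTER_CUBIC))
cv2.imwrite('pics/c2.png',cv2.resize(a[150:250,330:470],(800,571),interpolation=cv2.INTER_CUBIC))
```

```text
(no output)
```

View pics/c1.png

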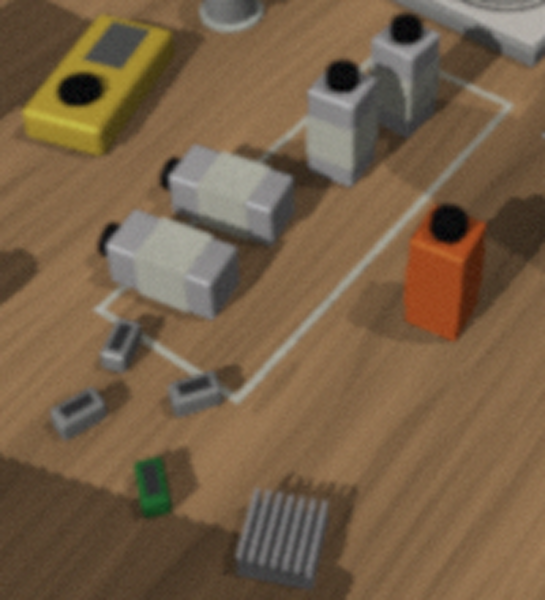

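View pics/c2.png

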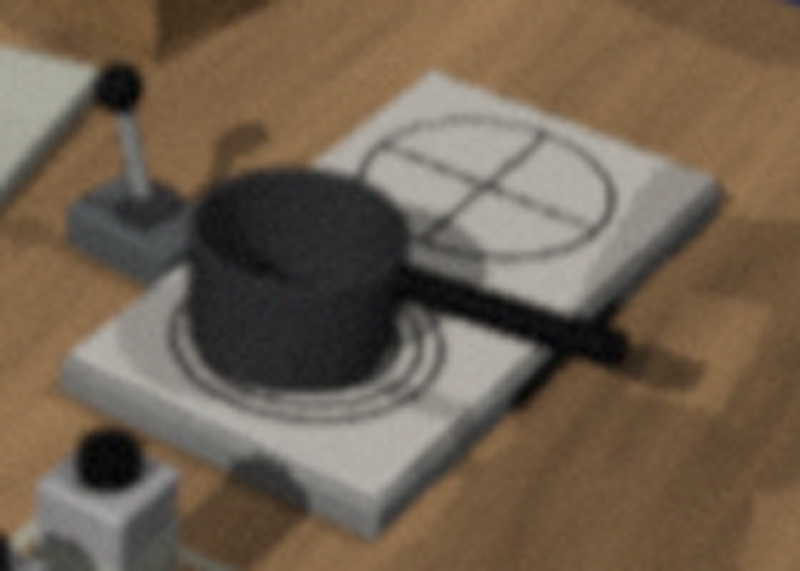

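The crops confirm three grey ingots at side pixels (245,344), (229,368) and (271,362), each with a dark label. The green look-alike is at (256,398). Two tins lie with their caps to the upper left, away from the robot. The pot is on the heat mark at the near end of the plate. The handle end is at about (437,210) and the switch ball at (351,165). Now I'll measure these.

Run:
```python
from h import *
import pickle
f=pickle.load(open('side0.pkl','rb'))
a=lambda x,y:(200+x/2.725-.3,220+y/2.727-.3)
b=lambda x,y:(330+x/5.714-.4,150+y/5.71-.4)
P={'laneR':(a(237,400),0),'laneFar':(a(510,105),0),'laneL':(a(98,310),0),'plA':(b(435,70),25),'plB':(b(720,185),25),'plC':(b(375,510),25),'plD':(b(65,360),25),
'load':(b(487,186),25),'rimL':(b(191,225),65),'rimR':(b(407,245),65),'rimT':(b(300,168),65),'hEnd':(b(612,335),59+25-25),'hEnd84':(b(612,338),77),'hSt':(b(405,277),77),'heatCirL':(b(168,335),25),'heatR':(b(445,345),25),'heatB':(b(305,422),25),
'ball':(b(118,87),88),'sw':(b(130,205),25),'tinAcap':(a(343,68),110),'tinAfoot':(a(345,182),0),'tinBcap':(a(406,22),110),'tinBfoot':(a(403,133),0),'tinAsh_r':(a(380,85),95),'tinAsh_l':(a(308,90),95),
'T1footb':(a(208,314),0),'T1foottop':(a(236,263),44),'T1foottopnear':(a(195,260),44),'T1cap':(a(110,240),22),'T1shTop':(a(148,211),44),'T1shN':(a(108,243),44),
'T2footb':(a(270,242),0),'T2foottop':(a(292,185),44),'T2foottopnear':(a(252,200),44),'T2cap':(a(170,173),22),'T2shTop':(a(208,147),44),'T2shN':(a(172,180),44),
'i0':(a(122,336),20),'i1':(a(79,404),20),'i2':(a(194,385),20),'green':(a(151,475),20),'orangecap':(a(450,217),110),'reel':(a(230,12),0),'meterC':(a(97,75),35),'hs':(a(285,520),25)}
for k,(uv,z) in P.items(): print(k,np.round(p2w(f,[uv],z)[0],0)[:3])
```

```text
laneR [446. 354.   0.]
laneFar [436. -41.   0.]
laneL [587. 351.   0.]
plA [ 592. -448.   25.]
plB [ 417. -428.   25.]
plC [442. -92.  25.]
plD [ 616. -107.   25.]
load [ 517. -358.   25.]
rimL [ 597. -187.   65.]
rimR [ 503. -231.   65.]
rimT [ 578. -262.   65.]
hEnd [ 395. -228.   59.]
hEnd84 [ 386. -201.   77.]
hSt [ 485. -191.   77.]
heatCirL [ 586. -152.   25.]
heatR [ 472. -221.   25.]
heatB [ 498. -130.   25.]
ball [ 674. -243.   88.]
sw [ 661. -238.   25.]
tinAcap [520. 109. 110.]
tinAfoot [506. 126.  -0.]
tinBcap [510.  28. 110.]
tinBfoot [497.  46.   0.]
tinAsh_r [493.  95.  95.]
tinAsh_l [538. 133.  95.]
T1footb [513. 305.   0.]
T1foottop [502. 280.  44.]
T1foottopnear [530. 296.  44.]
T1cap [613. 305.  22.]
T1shTop [593. 278.  44.]
T1shN [597. 321.  44.]
T2footb [518. 218.   0.]
T2foottop [515. 189.  44.]
T2foottopnear [532. 221.  44.]
T2cap [622. 220.  22.]
T2shTop [599. 194.  44.]
T2shN [599. 240.  44.]
i0 [542. 369.  20.]
i1 [527. 432.  20.]
i2 [470. 372.  20.]
green [448. 446.  20.]
orangecap [364. 201. 110.]
reel [734.  -3.   0.]
meterC [747. 171.  35.]
hs [352. 423.  25.]
```

move_arm:
  plan:
    - {"tx": 3.4, "ty": -1.98, "tz": -0.9}
    - {"tx": 3.4, "ty": -1.98, "tz": -0.9}
    - {"tx": 3.4, "ty": -1.98, "tz": -0.9}
    - {"tx": 3.4, "ty": -1.98, "tz": -0.9}
    - {"tx": 3.4, "ty": -1.98, "tz": -0.9}
    - {"tx": 3.4, "ty": -1.98, "tz": -0.9}
    - {"tx": 3.4, "ty": -1.98, "tz": -0.9}
    - {"tx": 3.4, "ty": -1.98, "tz": -0.9}
    - {"tx": 3.4, "ty": -1.98, "tz": -0.9}
    - {"tx": 3.4, "ty": -1.98, "tz": -0.9}

```text
schema error: expected keys tx, ty, tz, wx, wy, wz
```

move_arm:
  plan:
    - {"wz": 0.115}
    - {"wz": 0.115}
    - {"wz": 0.115}
    - {}

```text
schema error: expected keys tx, ty, tz, wx, wy, wz
```

Run:
```python
from h import *
import pickle
f=grab_frame('wrist'); save('w1',f); pickle.dump(f,open('w1.pkl','wb'))
s=env.state(); print(s['ee_pos'],s['ee_rot'],s['time_s'])
```

```text
[ 157.04312275 -552.83882653  213.44036941] [-1.79938856e+02  1.13308867e-03  1.58574438e+01] 0.2
```

View pics/w1.png

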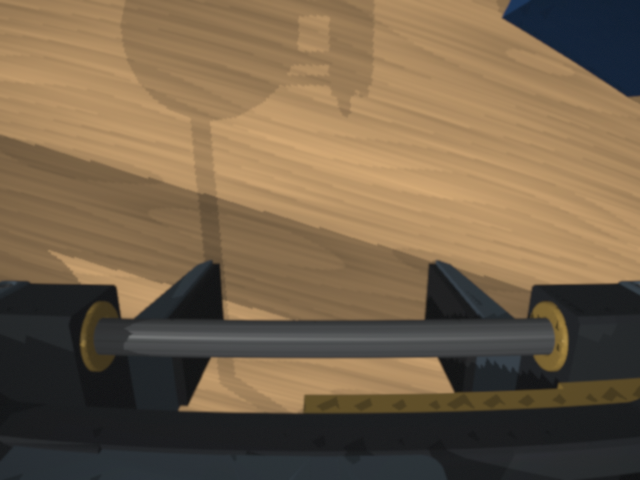

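The moves were refused because every row needs all six keys. The wrist picture shows only bare bench ahead of the fingers.

move_arm:
  plan:
    - {"tx": 3.4, "ty": -1.98, "tz": -0.9, "wx": 0, "wy": 0, "wz": 0}
    - {"tx": 3.4, "ty": -1.98, "tz": -0.9, "wx": 0, "wy": 0, "wz": 0}
    - {"tx": 3.4, "ty": -1.98, "tz": -0.9, "wx": 0, "wy": 0, "wz": 0}
    - {"tx": 3.4, "ty": -1.98, "tz": -0.9, "wx": 0, "wy": 0, "wz": 0}
    - {"tx": 3.4, "ty": -1.98, "tz": -0.9, "wx": 0, "wy": 0, "wz": 0}
    - {"tx": 3.4, "ty": -1.98, "tz": -0.9, "wx": 0, "wy": 0, "wz": 0}
    - {"tx": 3.4, "ty": -1.98, "tz": -0.9, "wx": 0, "wy": 0, "wz": 0}
    - {"tx": 3.4, "ty": -1.98, "tz": -0.9, "wx": 0, "wy": 0, "wz": 0}

```text
time_s: 0.87
ee_pos: [376.3, -324.7, 286.4]
ee_rot: [180.0, -0.0, 15.8]
force: [0.4, -1.7, 0.2]
gripper_width: 91.1
gripper_force: 0.0
```

move_arm:
  plan:
    - {"tx": 0, "ty": 0, "tz": 0, "wx": 0, "wy": 0, "wz": 0.115}
    - {"tx": 0, "ty": 0, "tz": 0, "wx": 0, "wy": 0, "wz": 0.115}
    - {"tx": 0, "ty": 0, "tz": 0, "wx": 0, "wy": 0, "wz": 0.115}
    - {"tx": 0, "ty": 0, "tz": 0, "wx": 0, "wy": 0, "wz": 0}
    - {"tx": 0, "ty": 0, "tz": 0, "wx": 0, "wy": 0, "wz": 0}

```text
time_s: 1.28
ee_pos: [375.4, -326.3, 285.8]
ee_rot: [-180.0, 0.0, -3.7]
force: [0.6, -0.1, 0.3]
gripper_width: 91.2
gripper_force: 0.0
```

Run:
```python
from h import *
import pickle
f=grab_frame('wrist'); save('w2',f); pickle.dump(f,open('w2.pkl','wb'))
s=env.state(); print(s['ee_pos'],s['ee_rot'],s['time_s'])
```

```text
[ 375.35428726 -326.37101405  285.8083731 ] [-1.79987425e+02  1.54396315e-02 -3.76101718e+00] 1.3333
```

View pics/w2.png

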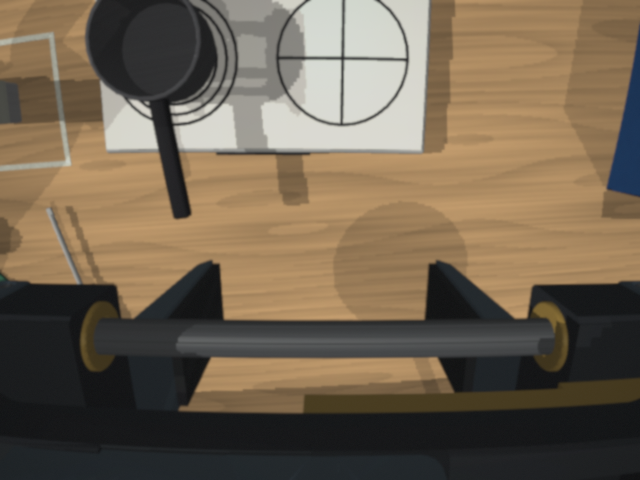

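The wrist view shows the load cross at (343,58). The heat rings' outer edge is at column 238 and row 125. The pot rim spans columns 88 to 215, and the handle runs from (160,100) to (181,217).

Run:
```python
from h import *
import pickle
f=pickle.load(open('w2.pkl','rb'))
P={'load':((343,58),25),'loadL':((277,58),25),'loadR':((408.5,60),25),'loadB':((341.5,126),25),'heatR':((238,58),25),'heatB':((178,125),25),'plBL':((106,150),25),'plBR':((423,152),25),'plR':((430,0),25),'plL':((100,80),25),
'rimL':((87,48),90),'rimR':((203,48),90),'rimB':((148,103),90),'floor':((158,47),31),'h0':((160,102),84),'h1':((181,214),84),'laneC':((53,34),0),'laneC2':((69,165),0)}
for k,(uv,z) in P.items(): print(k,np.round(p2w(f,[uv],z)[0],0)[:3])
# edge-based circle fits
g=cv2.cvtColor(f['color'],cv2.COLOR_RGB2GRAY)
cv2.imwrite('pics/w2c.png',cv2.resize(f['color'][0:230,60:270][:,:,::-1],(548,600),interpolation=cv2.INTER_CUBIC))
```

```text
load [ 516. -355.   25.]
loadL [ 521. -290.   25.]
loadR [ 511. -420.   25.]
loadB [ 450. -350.   25.]
heatR [ 524. -251.   25.]
heatB [ 463. -182.   25.]
plBL [ 445. -100.   25.]
plBR [ 419. -433.   25.]
plR [ 567. -443.   25.]
plL [ 516. -105.   25.]
rimL [ 534. -131.   90.]
rimR [ 523. -234.   90.]
rimB [ 482. -180.   90.]
floor [ 540. -173.   31.]
h0 [ 482. -189.   84.]
h1 [ 381. -193.   84.]
laneC [575. -44.   0.]
laneC2 [432. -38.   0.]
```

View pics/w2c.png

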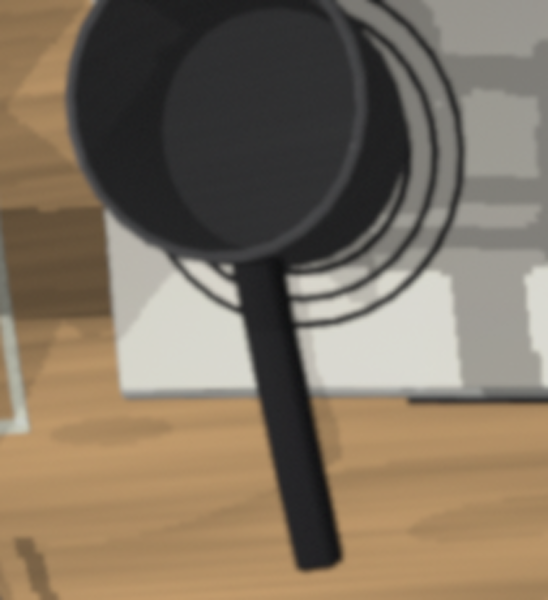

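Load mark (516,-355), heat mark (529,-186); they are 170 mm apart and the plate's yaw is about -4.4°. The pot is near (532,-184) and its handle line passes y≈-191 at x=425, yaw about +2°. Next I move above the handle.

move_arm:
  plan:
    - {"tx": 0.68, "ty": -2.3, "tz": 2.77, "wx": 0, "wy": 0, "wz": 0}
    - {"tx": 0.68, "ty": -2.3, "tz": 2.77, "wx": 0, "wy": 0, "wz": 0}
    - {"tx": 0.68, "ty": -2.3, "tz": 2.77, "wx": 0, "wy": 0, "wz": 0}
    - {"tx": 0.68, "ty": -2.3, "tz": 2.77, "wx": 0, "wy": 0, "wz": 0}
    - {"tx": 0.68, "ty": -2.3, "tz": 2.77, "wx": 0, "wy": 0, "wz": 0}
    - {"tx": 0.68, "ty": -2.3, "tz": 2.77, "wx": 0, "wy": 0, "wz": 0}
    - {"tx": 0, "ty": 0, "tz": 0, "wx": 0, "wy": 0, "wz": -0.106}
    - {"tx": 0, "ty": 0, "tz": 0, "wx": 0, "wy": 0, "wz": 0}
    - {"tx": 0, "ty": 0, "tz": 0, "wx": 0, "wy": 0, "wz": 0}
  gripper: 5.5
  force: 30

```text
time_s: 2.08
ee_pos: [426.0, -191.9, 119.9]
ee_rot: [180.0, -0.0, 2.1]
force: [1.3, 0.3, 0.2]
gripper_width: 55.2
gripper_force: 0.0
```

Run:
```python
from h import *
import pickle
f=grab_frame('wrist'); save('w3',f); pickle.dump(f,open('w3.pkl','wb'))
s=env.state(); print(s['ee_pos'],s['ee_rot'],s['time_s'])
```

```text
[ 426.22522077 -192.31484874  120.39288041] [ 1.79940812e+02 -8.69921217e-02  2.06514771e+00] 2.1333
```

View pics/w3.png

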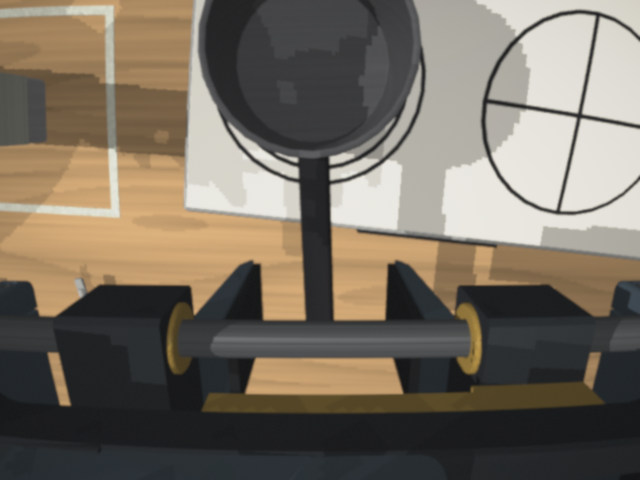

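The handle is centred between the fingers at columns 314 to 319. The pot rim spans columns 199 to 420 with its bottom at row 158, and the load cross is at (580,115).

Run:
```python
from h import *
import pickle
f=pickle.load(open('w3.pkl','rb'))
P={'load':((580,115),25),'loadL':((483,101),25),'loadB':((559,212),25),'loadT':((597,12),25),'rimL':((199,50),90),'rimR':((420,48),90),'rimB':((313,158),90),'fl':((236,62),31),'fr':((388,62),31),'h0':((314,170),84),'h1':((318.5,310),84)}
for k,(uv,z) in P.items(): print(k,np.round(p2w(f,[uv],z)[0],0)[:3])
```

```text
load [ 517. -356.   25.]
loadL [ 521. -289.   25.]
loadB [ 452. -352.   25.]
loadT [ 582. -359.   25.]
rimL [ 533. -130.   90.]
rimR [ 537. -233.   90.]
rimB [ 484. -185.   90.]
fl [ 536. -136.   31.]
fr [ 540. -227.   31.]
h0 [ 478. -186.   84.]
h1 [ 402. -190.   84.]
```

move_arm:
  plan:
    - {"tx": 0, "ty": -0.2, "tz": 2.0, "wx": 0, "wy": 0, "wz": 0}
    - {"tx": 0, "ty": 0, "tz": 2.1, "wx": 0, "wy": 0, "wz": 0}
    - {"tx": 0, "ty": 0, "tz": 2.1, "wx": 0, "wy": 0, "wz": 0}
    - {"tx": 0, "ty": 0, "tz": 0, "wx": 0, "wy": 0, "wz": 0}
    - {"tx": 0, "ty": 0, "tz": 0, "wx": 0, "wy": 0, "wz": 0}

```text
time_s: 2.55
ee_pos: [425.5, -190.3, 58.1]
ee_rot: [180.0, 0.0, 2.1]
force: [-0.0, -1.1, 0.8]
gripper_width: 55.1
gripper_force: 0.0
```

move_arm:
  plan:
    - {"tx": 0, "ty": 0, "tz": 0, "wx": 0, "wy": 0, "wz": 0}
    - {"tx": 0, "ty": 0, "tz": 0, "wx": 0, "wy": 0, "wz": 0}
    - {"tx": 0, "ty": 0, "tz": 0, "wx": 0, "wy": 0, "wz": 0}
    - {"tx": 0, "ty": 0, "tz": 0, "wx": 0, "wy": 0, "wz": 0}
    - {"tx": 0, "ty": 0, "tz": 0, "wx": 0, "wy": 0, "wz": 0}
    - {"tx": 0, "ty": 0, "tz": 0, "wx": 0, "wy": 0, "wz": 0}
  gripper: 0.5
  force: 30

```text
time_s: 3.05
ee_pos: [425.7, -189.6, 58.1]
ee_rot: [180.0, -0.0, 2.2]
force: [-0.8, 0.6, 1.5]
gripper_width: 17.8
gripper_force: 0.6
```

move_arm:
  plan:
    - {"tx": 0, "ty": 0, "tz": 0, "wx": 0, "wy": 0, "wz": 0}
    - {"tx": 0, "ty": 0, "tz": 0, "wx": 0, "wy": 0, "wz": 0}
    - {"tx": 0, "ty": 0, "tz": 0, "wx": 0, "wy": 0, "wz": 0}
    - {"tx": -0.1, "ty": 0.5, "tz": 0, "wx": 0, "wy": 0, "wz": 0}
    - {"tx": -0.1, "ty": 0.9, "tz": 0, "wx": 0, "wy": 0, "wz": 0}

```text
time_s: 3.47
ee_pos: [423.9, -202.3, 57.9]
ee_rot: [-179.9, 0.0, 2.3]
force: [0.2, 5.8, 4.5]
gripper_width: 15.8
gripper_force: 29.9
```

move_arm:
  plan:
    - {"tx": -0.2, "ty": 1.4, "tz": 0, "wx": 0, "wy": 0, "wz": 0}
    - {"tx": -0.2, "ty": 1.4, "tz": 0, "wx": 0, "wy": 0, "wz": 0}
    - {"tx": -0.2, "ty": 1.4, "tz": 0, "wx": 0, "wy": 0, "wz": 0}
    - {"tx": -0.2, "ty": 1.4, "tz": 0, "wx": 0, "wy": 0, "wz": 0}
    - {"tx": -0.2, "ty": 1.4, "tz": 0, "wx": 0, "wy": 0, "wz": 0}
    - {"tx": -0.2, "ty": 1.4, "tz": 0, "wx": 0, "wy": 0, "wz": 0}
    - {"tx": -0.2, "ty": 1.4, "tz": 0, "wx": 0, "wy": 0, "wz": 0}
    - {"tx": -0.2, "ty": 1.4, "tz": 0, "wx": 0, "wy": 0, "wz": 0}
    - {"tx": -0.2, "ty": 1.4, "tz": 0, "wx": 0, "wy": 0, "wz": 0}
    - {"tx": -0.2, "ty": 1.4, "tz": 0, "wx": 0, "wy": 0, "wz": 0}
    - {"tx": -0.2, "ty": 1.4, "tz": 0, "wx": 0, "wy": 0, "wz": 0}
    - {"tx": -0.1, "ty": 0.5, "tz": 0, "wx": 0, "wy": 0, "wz": 0}

```text
time_s: 4.47
ee_pos: [407.1, -364.0, 57.9]
ee_rot: [-180.0, -0.0, 2.1]
force: [1.6, 6.3, 3.6]
gripper_width: 15.8
gripper_force: 29.9
```

move_arm:
  plan:
    - {"tx": 0, "ty": 0, "tz": 0, "wx": 0, "wy": 0, "wz": 0}
    - {"tx": 0, "ty": 0, "tz": 0, "wx": 0, "wy": 0, "wz": 0}
    - {"tx": 0, "ty": 0, "tz": 0, "wx": 0, "wy": 0, "wz": 0}
    - {"tx": 0, "ty": 0, "tz": 0, "wx": 0, "wy": 0, "wz": 0}

```text
time_s: 4.8
ee_pos: [407.1, -364.2, 58.0]
ee_rot: [179.9, -0.0, 2.2]
force: [-2.2, -4.2, 3.7]
gripper_width: 15.9
gripper_force: 30.0
```

Run:
```python
from h import *
import pickle
f=grab_frame('wrist'); save('w4',f); pickle.dump(f,open('w4.pkl','wb'))
s=env.state(); print(s['ee_pos'],s['ee_rot'],s['time_s'],s['force'])
g=grab_frame('side'); pickle.dump(g,open('side4.pkl','wb'))
c=cv2.resize(g['color'][140:240,360:480],(450,375),interpolation=cv2.INTER_CUBIC)
o=np.zeros((480,450,3),np.uint8); o[:375]=c
o=np.hstack([cv2.resize(f['color'],(640,480))[:, 140:490],o]); cv2.imwrite('pics/m4.png',o[:,:,::-1]); print(o.shape)
```

```text
[ 407.10047852 -364.12882796   58.04563409] [ 1.79877620e+02 -1.50123086e-02  2.17439979e+00] 4.85 [-2.75727288 -2.57642195  3.4751159 ]
(480, 800, 3)
```

View pics/m4.png

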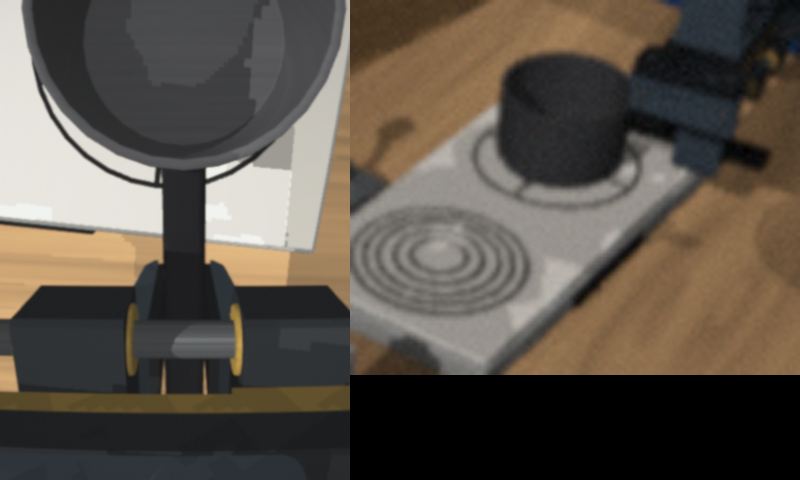

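Run:
```python
from h import *
import pickle
f=pickle.load(open('w4.pkl','rb'));g=pickle.load(open('side4.pkl','rb'))
print(p2w(f,[(325,168)],90),p2w(f,[(160,10),(487,10)],90))
b=lambda x,y:(360+(x-350)/3.75-.4,140+y/3.75-.4)
print(p2w(g,[b(440,256),b(352,255),b(529,266)],25))
```

```text
[[ 466.48681609 -362.82999446   90.        ]] [[ 515.42819833 -308.13513439   90.        ]
 [ 519.53175335 -412.62933233   90.        ]]
[[ 530.96252668 -192.10774451   25.        ]
 [ 585.00576581 -156.40139233   25.        ]
 [ 471.35376472 -218.23643345   25.        ]]
```

move_arm:
  plan:
    - {"tx": 0, "ty": 0, "tz": 0, "wx": 0, "wy": 0, "wz": 0}
    - {"tx": 0, "ty": 0, "tz": 0, "wx": 0, "wy": 0, "wz": 0}
    - {"tx": 0, "ty": 0, "tz": 0, "wx": 0, "wy": 0, "wz": 0}
    - {"tx": 0, "ty": 0, "tz": 0, "wx": 0, "wy": 0, "wz": 0}
    - {"tx": 0, "ty": 0, "tz": -1, "wx": 0, "wy": 0, "wz": 0}
    - {"tx": 0, "ty": 0, "tz": -3, "wx": 0, "wy": 0, "wz": 0}
    - {"tx": 0, "ty": 0, "tz": -3.8, "wx": 0, "wy": 0, "wz": 0}
    - {"tx": 0, "ty": 0, "tz": -3.8, "wx": 0, "wy": 0, "wz": 0}
    - {"tx": 0, "ty": 0, "tz": -3.8, "wx": 0, "wy": 0, "wz": 0}
    - {"tx": 0, "ty": 0, "tz": -3.8, "wx": 0, "wy": 0, "wz": 0}
    - {"tx": 0, "ty": 0, "tz": -3.8, "wx": 0, "wy": 0, "wz": 0}
  gripper: 5.5

```text
time_s: 5.82
ee_pos: [406.7, -362.7, 290.5]
ee_rot: [180.0, -0.0, 2.2]
force: [0.8, -1.6, 0.4]
gripper_width: 54.8
gripper_force: 0.0
```

move_arm:
  plan:
    - {"tx": 0, "ty": -3.97, "tz": 0, "wx": 0, "wy": 0, "wz": 0}
    - {"tx": 0, "ty": -3.97, "tz": 0, "wx": 0, "wy": 0, "wz": 0}
    - {"tx": 0, "ty": -3.97, "tz": 0, "wx": 0, "wy": 0, "wz": 0}
    - {"tx": 0, "ty": -3.97, "tz": 0, "wx": 0, "wy": 0, "wz": 0}
    - {"tx": 0, "ty": -3.97, "tz": 0, "wx": 0, "wy": 0, "wz": 0}
    - {"tx": 0, "ty": -3.97, "tz": 0, "wx": 0, "wy": 0, "wz": 0}
    - {"tx": 0, "ty": -3.97, "tz": 0, "wx": 0, "wy": 0, "wz": 0}
    - {"tx": 0, "ty": -3.97, "tz": 0, "wx": 0, "wy": 0, "wz": 0}
    - {"tx": 0, "ty": -3.97, "tz": 0, "wx": 0, "wy": 0, "wz": 0}
    - {"tx": 0, "ty": -3.97, "tz": 0, "wx": 0, "wy": 0, "wz": 0}

```text
time_s: 6.65
ee_pos: [391.2, 35.2, 288.6]
ee_rot: [-180.0, -0.1, 2.2]
force: [1.3, -0.2, 0.0]
gripper_width: 55.0
gripper_force: 0.0
```

move_arm:
  plan:
    - {"tx": 0, "ty": -3.97, "tz": 0, "wx": 0, "wy": 0, "wz": 0}
    - {"tx": 0, "ty": -3.97, "tz": 0, "wx": 0, "wy": 0, "wz": 0}
    - {"tx": 0, "ty": -3.97, "tz": 0, "wx": 0, "wy": 0, "wz": 0}
    - {"tx": 0, "ty": -3.97, "tz": 0, "wx": 0, "wy": 0, "wz": 0}
    - {"tx": 0, "ty": -3.97, "tz": 0, "wx": 0, "wy": 0, "wz": 0}
    - {"tx": 0, "ty": -3.97, "tz": 0, "wx": 0, "wy": 0, "wz": 0}
    - {"tx": 0, "ty": -3.97, "tz": 0, "wx": 0, "wy": 0, "wz": 0}
    - {"tx": 0, "ty": -3.0, "tz": 0, "wx": 0, "wy": 0, "wz": 0}
    - {"tx": 0, "ty": 0, "tz": 0, "wx": 0, "wy": 0, "wz": 0}
    - {"tx": 0, "ty": 0, "tz": 0, "wx": 0, "wy": 0, "wz": 0}

```text
time_s: 7.48
ee_pos: [379.8, 342.1, 287.7]
ee_rot: [180.0, 0.0, 2.3]
force: [0.0, 1.2, -0.1]
gripper_width: 55.0
gripper_force: 0.0
```

Run:
```python
from h import *
import pickle
f=grab_frame('wrist'); save('w5',f); pickle.dump(f,open('w5.pkl','wb'))
s=env.state(); print(s['ee_pos'],s['ee_rot'],s['time_s'],s['qpos'])
```

```text
[379.97582374 340.92243272 287.81654728] [1.79942918e+02 2.43953293e-02 2.23878697e+00] 7.5333 [ 4.06277866e+01  1.02093764e+01  9.00760840e+01 -3.00699796e-02
  7.97691099e+01  1.28394342e+02]
```

View pics/w5.png

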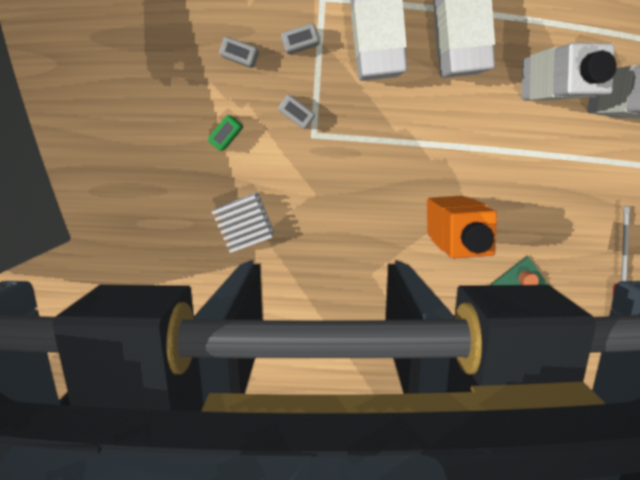

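The wrist view shows grey ingots at (300,38), (238,50) and (296,112), with the green look-alike at (225,132) and the heat sink at (242,222). The tipped tins are at (380,40) and (466,40), the orange tin at (462,228). The dark labels will give me the ingot poses.

```bash
cat > ing.py <<'E'
from h import *
def ingots(f,seeds,z=20,th=None):
    g=cv2.GaussianBlur(cv2.cvtColor(f['color'],cv2.COLOR_RGB2GRAY),(3,3),0)
    for u,v in seeds:
        w=g[max(v-10,0):v+11,u-10:u+11]; t=th or (int(w.min())+int(np.median(w)))//2
        m=(g<t).astype(np.uint8); n,l=cv2.connectedComponents(m)
        a=max(v-5,0); k=np.bincount(l[a:v+6,u-5:u+6].ravel()); k[0]=0; i=k.argmax()
        y,x=np.where(l==i); P=p2w(f,np.c_[x,y],z)[:,:2]
        c,s,an=cv2.minAreaRect(P.astype(np.float32))
        if s[0]<s[1]: an+=90; s=s[::-1]
        an=(an+90)%180-90
        print((u,v),'t',t,'n',len(x),'c',np.round(c,1),'size',np.round(s,1),'long axis deg',round(an,1), 'mean',P.mean(0).round(1))
E
python3 - <<'E'
from ing import *
import pickle
f=pickle.load(open('w5.pkl','rb'))
ingots(f,[(300,38),(238,50),(296,112)])
P={'T1a':((363,78),0),'T1b':((405,73),0),'T1at':((361,52),44),'T1bt':((404,47),44),'T1far':((352,0),44),'T1farr':((400,0),44),'T2a':((447,75),0),'T2b':((494,70),0),'T2at':((441,43),44),'T2bt':((490,40),44),'lane':((314,134),0),'laneT':((323,2),0),'cap':((598,68),110),'ocap':((478,238),110)}
for k,(uv,z) in P.items(): print(k,np.round(p2w(f,[uv],z)[0],0)[:3])
E
```

```text
(300, 38) t 91 n 136 c [542.5 372.4] size [19.5  6.4] long axis deg -70.2 mean [542.6 372.3]
(238, 50) t 101 n 169 c [527.5 435.1] size [21.6  7.6] long axis deg 70.3 mean [527.5 435.1]
(296, 112) t 101 n 152 c [469.5 374. ] size [21.2  7.3] long axis deg 56.6 mean [469.6 374.1]
T1a [508. 305.   0.]
T1b [515. 261.   0.]
T1at [526. 312.  44.]
T1bt [533. 271.  44.]
T1far [573. 323.  44.]
T1farr [575. 278.  44.]
T2a [516. 215.   0.]
T2b [525. 164.   0.]
T2at [539. 236.  44.]
T2bt [545. 189.  44.]
lane [447. 355.   0.]
laneT [582. 351.   0.]
cap [517. 116. 110.]
ocap [365. 203. 110.]
```

move_arm:
  plan:
    - {"tx": 0, "ty": 0, "tz": 0, "wx": 0, "wy": 0, "wz": -0.1186}
    - {"tx": 0, "ty": 0, "tz": 0, "wx": 0, "wy": 0, "wz": -0.1186}
    - {"tx": 0, "ty": 0, "tz": 0, "wx": 0, "wy": 0, "wz": -0.1186}
    - {"tx": 0, "ty": 0, "tz": 0, "wx": 0, "wy": 0, "wz": -0.1186}
    - {"tx": 0, "ty": 0, "tz": 0, "wx": 0, "wy": 0, "wz": -0.1186}
    - {"tx": 0, "ty": 0, "tz": 0, "wx": 0, "wy": 0, "wz": -0.1186}
    - {"tx": 0, "ty": 0, "tz": 0, "wx": 0, "wy": 0, "wz": -0.1186}
    - {"tx": 0, "ty": 0, "tz": 0, "wx": 0, "wy": 0, "wz": -0.1186}
  gripper: 4.5

```text
time_s: 8.2
ee_pos: [380.5, 339.2, 288.3]
ee_rot: [180.0, -0.0, 56.7]
force: [-0.4, -0.2, -0.8]
gripper_width: 45.1
gripper_force: 0.0
```

move_arm:
  plan:
    - {"tx": 1.28, "ty": 0.94, "tz": 3.8, "wx": 0, "wy": 0, "wz": 0}
    - {"tx": 1.28, "ty": 0.94, "tz": 3.8, "wx": 0, "wy": 0, "wz": 0}
    - {"tx": 1.28, "ty": 0.94, "tz": 3.8, "wx": 0, "wy": 0, "wz": 0}
    - {"tx": 1.28, "ty": 0.94, "tz": 3.8, "wx": 0, "wy": 0, "wz": 0}
    - {"tx": 1.28, "ty": 0.94, "tz": 3.8, "wx": 0, "wy": 0, "wz": 0}
    - {"tx": 1.28, "ty": 0.94, "tz": 3.8, "wx": 0, "wy": 0, "wz": 0}
    - {"tx": 0, "ty": 0, "tz": 0, "wx": 0, "wy": 0, "wz": 0}
    - {"tx": 0, "ty": 0, "tz": 0, "wx": 0, "wy": 0, "wz": 0}
    - {"tx": 0, "ty": 0, "tz": 0, "wx": 0, "wy": 0, "wz": 0}

```text
time_s: 8.95
ee_pos: [470.5, 373.5, 61.7]
ee_rot: [180.0, -0.1, 56.5]
force: [0.4, 0.1, 1.0]
gripper_width: 44.9
gripper_force: 0.0
```

Run:
```python
from ing import *
s=env.state(); print(s['ee_pos'],s['ee_rot'],s['time_s'])
# recheck ingots from side (a knock may have come)
g=grab_frame('side'); ingots(g,[tuple(map(int,w2p(g,[p])[0])) for p in [(542,372,20),(527,435,20),(469,374,20)]])
```

```text
[470.47127644 373.51543978  61.72970186] [ 1.79961212e+02 -1.05256862e-01  5.64552488e+01] 8.95
(243, 343) t 55 n 20 c [543.4 370.3] size [16.2  4.9] long axis deg -71.0 mean [543.5 370. ]
(227, 369) t 68 n 41 c [528.5 433.5] size [21.2  8.4] long axis deg 67.7 mean [528.8 433.6]
(270, 361) t 38 n 3 c [470.6 368.1] size [3.  1.6] long axis deg 87.5 mean [470.3 368. ]
```

move_arm:
  plan:
    - {"tx": 0, "ty": 0, "tz": 2.8, "wx": 0, "wy": 0, "wz": 0}
    - {"tx": 0, "ty": 0, "tz": 2.0, "wx": 0, "wy": 0, "wz": 0}
    - {"tx": 0, "ty": 0, "tz": 0.9, "wx": 0, "wy": 0, "wz": 0}
    - {"tx": 0, "ty": 0, "tz": 0, "wx": 0, "wy": 0, "wz": 0}

```text
time_s: 9.33
ee_pos: [469.2, 373.6, 3.3]
ee_rot: [-180.0, 0.0, 56.5]
force: [0.3, 0.5, 0.1]
gripper_width: 44.8
gripper_force: 0.0
```

move_arm:
  plan:
    - {"tx": 0, "ty": 0, "tz": 0, "wx": 0, "wy": 0, "wz": 0}
    - {"tx": 0, "ty": 0, "tz": 0, "wx": 0, "wy": 0, "wz": 0}
    - {"tx": 0, "ty": 0, "tz": 0, "wx": 0, "wy": 0, "wz": 0}
    - {"tx": 0, "ty": 0, "tz": 0, "wx": 0, "wy": 0, "wz": 0}
    - {"tx": 0, "ty": 0, "tz": 0, "wx": 0, "wy": 0, "wz": 0}
    - {"tx": 0, "ty": 0, "tz": 0, "wx": 0, "wy": 0, "wz": 0}
  gripper: 0.8
  force: 30

```text
time_s: 9.83
ee_pos: [470.5, 374.5, 3.9]
ee_rot: [180.0, -0.1, 56.5]
force: [-1.7, 0.1, 6.1]
gripper_width: 19.7
gripper_force: 30.0
```

move_arm:
  plan:
    - {"tx": 0, "ty": 0, "tz": 0, "wx": 0, "wy": 0, "wz": 0}
    - {"tx": 0, "ty": 0, "tz": -1.5, "wx": 0, "wy": 0, "wz": 0}
    - {"tx": 0, "ty": 0, "tz": -3, "wx": 0, "wy": 0, "wz": 0}
    - {"tx": 0, "ty": 0, "tz": -3.5, "wx": 0, "wy": 0, "wz": 0}
    - {"tx": 0, "ty": 0, "tz": -4, "wx": 0, "wy": 0, "wz": 0}
    - {"tx": 0, "ty": 0, "tz": -4, "wx": 0, "wy": 0, "wz": 0}
    - {"tx": 0, "ty": 0, "tz": -2, "wx": 0, "wy": 0, "wz": 0}
    - {"tx": 0, "ty": 0, "tz": 0, "wx": 0, "wy": 0, "wz": 0}

```text
time_s: 10.5
ee_pos: [472.3, 375.9, 188.6]
ee_rot: [179.8, -0.6, 56.5]
force: [0.2, 0.2, 0.3]
gripper_width: 19.8
gripper_force: 30.0
```

move_arm:
  plan:
    - {"tx": -3.09, "ty": 2.37, "tz": 0, "wx": 0, "wy": 0, "wz": 0}
    - {"tx": -3.09, "ty": 2.37, "tz": 0, "wx": 0, "wy": 0, "wz": 0}
    - {"tx": -3.09, "ty": 2.37, "tz": 0, "wx": 0, "wy": 0, "wz": 0}
    - {"tx": -3.09, "ty": 2.37, "tz": 0, "wx": 0, "wy": 0, "wz": 0}
    - {"tx": -3.09, "ty": 2.37, "tz": 0, "wx": 0, "wy": 0, "wz": 0}
    - {"tx": -3.09, "ty": 2.37, "tz": 0, "wx": 0, "wy": 0, "wz": 0}
    - {"tx": -3.09, "ty": 2.37, "tz": 0, "wx": 0, "wy": 0, "wz": 0}
    - {"tx": -3.09, "ty": 2.37, "tz": 0, "wx": 0, "wy": 0, "wz": 0}
    - {"tx": -3.09, "ty": 2.37, "tz": 0, "wx": 0, "wy": 0, "wz": 0}
    - {"tx": -3.09, "ty": 2.37, "tz": 0, "wx": 0, "wy": 0, "wz": 0}

```text
time_s: 11.33
ee_pos: [495.9, -16.2, 181.2]
ee_rot: [-179.9, 0.1, 56.5]
force: [0.7, -0.1, -1.5]
gripper_width: 20.2
gripper_force: 30.0
```

move_arm:
  plan:
    - {"tx": -3.09, "ty": 2.37, "tz": 0, "wx": 0, "wy": 0, "wz": 0}
    - {"tx": -3.09, "ty": 2.37, "tz": 0, "wx": 0, "wy": 0, "wz": 0}
    - {"tx": -3.09, "ty": 2.37, "tz": 0, "wx": 0, "wy": 0, "wz": 0}
    - {"tx": -3.09, "ty": 2.37, "tz": 0, "wx": 0, "wy": 0, "wz": 0}
    - {"tx": -3.09, "ty": 2.37, "tz": 0, "wx": 0, "wy": 0, "wz": 0}
    - {"tx": -3.09, "ty": 2.37, "tz": 0, "wx": 0, "wy": 0, "wz": 0}
    - {"tx": -3.09, "ty": 2.37, "tz": 0, "wx": 0, "wy": 0, "wz": 0}
    - {"tx": -3.09, "ty": 2.37, "tz": 0, "wx": 0, "wy": 0, "wz": 0}
    - {"tx": -3.09, "ty": 2.37, "tz": 0, "wx": 0, "wy": 0, "wz": 0}
    - {"tx": 0, "ty": 0, "tz": 0, "wx": 0, "wy": 0, "wz": 0}
    - {"tx": 0, "ty": 0, "tz": 0, "wx": 0, "wy": 0, "wz": 0}
    - {"tx": 0, "ty": 0, "tz": 0, "wx": 0, "wy": 0, "wz": 0}

```text
time_s: 12.33
ee_pos: [520.8, -363.3, 180.9]
ee_rot: [-179.8, -0.0, 56.5]
force: [-0.8, 0.3, -1.7]
gripper_width: 20.0
gripper_force: 30.0
```

move_arm:
  plan:
    - {"tx": 0, "ty": 0, "tz": 3, "wx": 0, "wy": 0, "wz": 0}
    - {"tx": 0, "ty": 0, "tz": 4, "wx": 0, "wy": 0, "wz": 0}
    - {"tx": 0, "ty": 0, "tz": 3.5, "wx": 0, "wy": 0, "wz": 0}
    - {"tx": 0, "ty": 0, "tz": 1.5, "wx": 0, "wy": 0, "wz": 0}
    - {"tx": 0, "ty": 0, "tz": 0, "wx": 0, "wy": 0, "wz": 0}
    - {"tx": 0, "ty": 0, "tz": 0, "wx": 0, "wy": 0, "wz": 0}

```text
time_s: 12.83
ee_pos: [521.5, -362.4, 62.2]
ee_rot: [-179.9, -0.0, 56.6]
force: [-0.1, -0.2, -0.9]
gripper_width: 19.6
gripper_force: 30.0
```

move_arm:
  plan:
    - {"tx": 0, "ty": 0, "tz": 0, "wx": 0, "wy": 0, "wz": 0}
    - {"tx": 0, "ty": 0, "tz": 0, "wx": 0, "wy": 0, "wz": 0}
    - {"tx": 0, "ty": 0, "tz": 0, "wx": 0, "wy": 0, "wz": 0}
    - {"tx": 0, "ty": 0, "tz": 0, "wx": 0, "wy": 0, "wz": 0}
    - {"tx": 0, "ty": 0, "tz": -2, "wx": 0, "wy": 0, "wz": 0}
    - {"tx": 0, "ty": 0, "tz": -3.5, "wx": 0, "wy": 0, "wz": 0}
    - {"tx": 0, "ty": 0, "tz": -4, "wx": 0, "wy": 0, "wz": 0}
    - {"tx": 0, "ty": 0, "tz": -4, "wx": 0, "wy": 0, "wz": 0}
  gripper: 3.2

```text
time_s: 13.5
ee_pos: [521.2, -363.9, 199.6]
ee_rot: [-180.0, 0.0, 56.5]
force: [1.9, -0.9, -0.4]
gripper_width: 32.3
gripper_force: 0.0
```

Run:
```python
from ing import *
s=env.state(); print(s['ee_pos'],s['ee_rot'],s['time_s'])
g=grab_frame('side'); save('s6',g); ingots(g,[tuple(map(int,w2p(g,[p])[0])) for p in [(542,372,20),(527,435,20)]])
```

```text
[ 521.24536082 -363.87914209  199.56454752] [-1.79976272e+02  1.83746491e-03  5.65195526e+01] 13.5
(243, 343) t 79 n 40 c [543.3 370.5] size [21.5  8.9] long axis deg -70.9 mean [543.5 370.2]
(227, 369) t 76 n 40 c [528.8 433.5] size [21.   8.4] long axis deg 76.2 mean [528.7 433.5]
```

move_arm:
  plan:
    - {"tx": 0, "ty": 0, "tz": 0, "wx": 0, "wy": 0, "wz": -0.119}
    - {"tx": 0, "ty": 0, "tz": 0, "wx": 0, "wy": 0, "wz": -0.119}
    - {"tx": 3.767, "ty": -1.324, "tz": 0, "wx": 0, "wy": 0, "wz": 0}
    - {"tx": 3.767, "ty": -1.324, "tz": 0, "wx": 0, "wy": 0, "wz": 0}
    - {"tx": 3.767, "ty": -1.324, "tz": 0, "wx": 0, "wy": 0, "wz": 0}
    - {"tx": 3.767, "ty": -1.324, "tz": 0, "wx": 0, "wy": 0, "wz": 0}
    - {"tx": 3.767, "ty": -1.324, "tz": 0, "wx": 0, "wy": 0, "wz": 0}
    - {"tx": 3.767, "ty": -1.324, "tz": 0, "wx": 0, "wy": 0, "wz": 0}
    - {"tx": 3.767, "ty": -1.324, "tz": 0, "wx": 0, "wy": 0, "wz": 0}
    - {"tx": 3.767, "ty": -1.324, "tz": 0, "wx": 0, "wy": 0, "wz": 0}
    - {"tx": 3.767, "ty": -1.324, "tz": 0, "wx": 0, "wy": 0, "wz": 0}
    - {"tx": 3.767, "ty": -1.324, "tz": 0, "wx": 0, "wy": 0, "wz": 0}
  gripper: 4.5

```text
time_s: 14.55
ee_pos: [524.8, 37.0, 198.5]
ee_rot: [179.9, -0.0, 70.1]
force: [0.1, 1.3, -0.5]
gripper_width: 44.9
gripper_force: 0.0
```

move_arm:
  plan:
    - {"tx": 3.767, "ty": -1.324, "tz": 0, "wx": 0, "wy": 0, "wz": 0}
    - {"tx": 3.767, "ty": -1.324, "tz": 0, "wx": 0, "wy": 0, "wz": 0}
    - {"tx": 3.767, "ty": -1.324, "tz": 0, "wx": 0, "wy": 0, "wz": 0}
    - {"tx": 3.767, "ty": -1.324, "tz": 0, "wx": 0, "wy": 0, "wz": 0}
    - {"tx": 3.767, "ty": -1.324, "tz": 0, "wx": 0, "wy": 0, "wz": 0}
    - {"tx": 3.767, "ty": -1.324, "tz": 0, "wx": 0, "wy": 0, "wz": 0}
    - {"tx": 3.767, "ty": -1.324, "tz": 0, "wx": 0, "wy": 0, "wz": 0}
    - {"tx": 3.767, "ty": -1.324, "tz": 0, "wx": 0, "wy": 0, "wz": 0}
    - {"tx": 3.767, "ty": -1.324, "tz": 0, "wx": 0, "wy": 0, "wz": 0}
    - {"tx": 3.767, "ty": -1.324, "tz": 0, "wx": 0, "wy": 0, "wz": 0}
    - {"tx": 0, "ty": 0, "tz": 0, "wx": 0, "wy": 0, "wz": 0}
    - {"tx": 0, "ty": 0, "tz": 0, "wx": 0, "wy": 0, "wz": 0}

```text
time_s: 15.55
ee_pos: [527.7, 436.3, 197.2]
ee_rot: [180.0, 0.0, 70.3]
force: [0.4, -1.0, -0.4]
gripper_width: 44.4
gripper_force: 0.0
```

move_arm:
  plan:
    - {"tx": 0, "ty": 0, "tz": 3, "wx": 0, "wy": 0, "wz": 0}
    - {"tx": 0, "ty": 0, "tz": 4, "wx": 0, "wy": 0, "wz": 0}
    - {"tx": 0, "ty": 0, "tz": 4, "wx": 0, "wy": 0, "wz": 0}
    - {"tx": 0, "ty": 0, "tz": 2, "wx": 0, "wy": 0, "wz": 0}
    - {"tx": 0, "ty": 0, "tz": 0, "wx": 0, "wy": 0, "wz": 0}
    - {"tx": 0, "ty": 0, "tz": 0, "wx": 0, "wy": 0, "wz": 0}

```text
time_s: 16.05
ee_pos: [528.3, 432.9, 67.6]
ee_rot: [-180.0, 0.1, 70.1]
force: [0.6, -0.1, -0.0]
gripper_width: 44.6
gripper_force: 0.0
```

Run:
```python
from ing import *
g=grab_frame('side'); save('s7',g); ingots(g,[tuple(map(int,w2p(g,[p])[0])) for p in [(542,372,20),(527,435,20)]])
```

```text
(243, 343) t 19 n 32 c [535.  356.5] size [33.4  5.7] long axis deg 71.0 mean [535.3 356.6]
(227, 369) t 52 n 4422 c [672.5 323. ] size [369.3 154.3] long axis deg -37.1 mean [642.6 333.4]
```

move_arm:
  plan:
    - {"tx": 0, "ty": 0, "tz": 3, "wx": 0, "wy": 0, "wz": 0}
    - {"tx": 0, "ty": 0, "tz": 2.3, "wx": 0, "wy": 0, "wz": 0}
    - {"tx": 0, "ty": 0, "tz": 1, "wx": 0, "wy": 0, "wz": 0}
    - {"tx": 0, "ty": 0, "tz": 0, "wx": 0, "wy": 0, "wz": 0}

```text
time_s: 16.43
ee_pos: [528.1, 433.9, 4.5]
ee_rot: [-180.0, 0.1, 70.1]
force: [-0.2, 0.7, 0.5]
gripper_width: 45.1
gripper_force: 0.0
```

move_arm:
  plan:
    - {"tx": 0, "ty": 0, "tz": 0, "wx": 0, "wy": 0, "wz": 0}
    - {"tx": 0, "ty": 0, "tz": 0, "wx": 0, "wy": 0, "wz": 0}
    - {"tx": 0, "ty": 0, "tz": 0, "wx": 0, "wy": 0, "wz": 0}
    - {"tx": 0, "ty": 0, "tz": 0, "wx": 0, "wy": 0, "wz": 0}
    - {"tx": 0, "ty": 0, "tz": 0, "wx": 0, "wy": 0, "wz": 0}
    - {"tx": 0, "ty": 0, "tz": 0, "wx": 0, "wy": 0, "wz": 0}
  gripper: 0.8

```text
time_s: 16.93
ee_pos: [528.9, 435.1, 6.2]
ee_rot: [179.9, -0.1, 70.2]
force: [-0.2, 0.5, 4.4]
gripper_width: 20.0
gripper_force: 3.0
```

move_arm:
  plan:
    - {"tx": 0, "ty": 0, "tz": 0, "wx": 0, "wy": 0, "wz": 0}
    - {"tx": 0, "ty": 0, "tz": -1.5, "wx": 0, "wy": 0, "wz": 0}
    - {"tx": 0, "ty": 0, "tz": -3, "wx": 0, "wy": 0, "wz": 0}
    - {"tx": 0, "ty": 0, "tz": -3.5, "wx": 0, "wy": 0, "wz": 0}
    - {"tx": 0, "ty": 0, "tz": -4, "wx": 0, "wy": 0, "wz": 0}
    - {"tx": 0, "ty": 0, "tz": -4, "wx": 0, "wy": 0, "wz": 0}
    - {"tx": 0, "ty": 0, "tz": -3, "wx": 0, "wy": 0, "wz": 0}
    - {"tx": 0, "ty": 0, "tz": 0, "wx": 0, "wy": 0, "wz": 0}
    - {"tx": 0, "ty": 0, "tz": 0, "wx": 0, "wy": 0, "wz": 0}

```text
time_s: 17.68
ee_pos: [528.7, 434.8, 196.4]
ee_rot: [179.9, -0.2, 70.2]
force: [-0.5, -0.8, -2.1]
gripper_width: 19.9
gripper_force: 30.0
```

move_arm:
  plan:
    - {"tx": -3.74, "ty": 1.26, "tz": 0, "wx": 0, "wy": 0, "wz": 0}
    - {"tx": -3.74, "ty": 1.26, "tz": 0, "wx": 0, "wy": 0, "wz": 0}
    - {"tx": -3.74, "ty": 1.26, "tz": 0, "wx": 0, "wy": 0, "wz": 0}
    - {"tx": -3.74, "ty": 1.26, "tz": 0, "wx": 0, "wy": 0, "wz": 0}
    - {"tx": -3.74, "ty": 1.26, "tz": 0, "wx": 0, "wy": 0, "wz": 0}
    - {"tx": -3.74, "ty": 1.26, "tz": 0, "wx": 0, "wy": 0, "wz": 0}
    - {"tx": -3.74, "ty": 1.26, "tz": 0, "wx": 0, "wy": 0, "wz": 0}
    - {"tx": -3.74, "ty": 1.26, "tz": 0, "wx": 0, "wy": 0, "wz": 0}
    - {"tx": -3.74, "ty": 1.26, "tz": 0, "wx": 0, "wy": 0, "wz": 0}
    - {"tx": -3.74, "ty": 1.26, "tz": 0, "wx": 0, "wy": 0, "wz": 0}

```text
time_s: 18.52
ee_pos: [517.7, 38.0, 192.1]
ee_rot: [-179.7, 0.1, 70.2]
force: [-0.5, -0.2, -1.3]
gripper_width: 19.6
gripper_force: 30.0
```

move_arm:
  plan:
    - {"tx": -3.74, "ty": 1.26, "tz": 0, "wx": 0, "wy": 0, "wz": 0}
    - {"tx": -3.74, "ty": 1.26, "tz": 0, "wx": 0, "wy": 0, "wz": 0}
    - {"tx": -3.74, "ty": 1.26, "tz": 0, "wx": 0, "wy": 0, "wz": 0}
    - {"tx": -3.74, "ty": 1.26, "tz": 0, "wx": 0, "wy": 0, "wz": 0}
    - {"tx": -3.74, "ty": 1.26, "tz": 0, "wx": 0, "wy": 0, "wz": 0}
    - {"tx": -3.74, "ty": 1.26, "tz": 0, "wx": 0, "wy": 0, "wz": 0}
    - {"tx": -3.74, "ty": 1.26, "tz": 0, "wx": 0, "wy": 0, "wz": 0}
    - {"tx": -3.74, "ty": 1.26, "tz": 0, "wx": 0, "wy": 0, "wz": 0}
    - {"tx": -3.74, "ty": 1.26, "tz": 0, "wx": 0, "wy": 0, "wz": 0}
    - {"tx": -3.74, "ty": 1.26, "tz": 0, "wx": 0, "wy": 0, "wz": 0}
    - {"tx": 0, "ty": 0, "tz": 0, "wx": 0, "wy": 0, "wz": 0}
    - {"tx": 0, "ty": 0, "tz": 0, "wx": 0, "wy": 0, "wz": 0}

```text
time_s: 19.52
ee_pos: [509.8, -355.7, 191.3]
ee_rot: [-179.7, -0.1, 70.0]
force: [0.1, 0.9, -1.3]
gripper_width: 19.4
gripper_force: 30.0
```

Run:
```python
from ing import *
s=env.state(); print(s['ee_pos'],s['ee_rot'],s['gripper_width'],s['gripper_force'])
g=grab_frame('side'); save('s8',g); ingots(g,[tuple(map(int,w2p(g,[p])[0])) for p in [(542,372,20)]])
```

```text
[ 509.78811665 -355.74586557  191.28183471] [-1.79674118e+02 -9.49243748e-02  6.99699922e+01] 19.42307139972486 29.999606609344482
(243, 343) t 79 n 39 c [543.4 370.5] size [21.5  8.9] long axis deg -71.3 mean [543.3 370.4]
```

move_arm:
  plan:
    - {"tx": 0, "ty": 0, "tz": 3, "wx": 0, "wy": 0, "wz": 0}
    - {"tx": 0, "ty": 0, "tz": 4, "wx": 0, "wy": 0, "wz": 0}
    - {"tx": 0, "ty": 0, "tz": 3.8, "wx": 0, "wy": 0, "wz": 0}
    - {"tx": 0, "ty": 0, "tz": 1.8, "wx": 0, "wy": 0, "wz": 0}
    - {"tx": 0, "ty": 0, "tz": 0, "wx": 0, "wy": 0, "wz": 0}
    - {"tx": 0, "ty": 0, "tz": 0, "wx": 0, "wy": 0, "wz": 0}

```text
time_s: 20.07
ee_pos: [510.9, -352.7, 67.6]
ee_rot: [-179.8, -0.1, 70.3]
force: [-0.2, -0.0, -0.7]
gripper_width: 19.4
gripper_force: 30.0
```

move_arm:
  plan:
    - {"tx": 0, "ty": 0, "tz": 0, "wx": 0, "wy": 0, "wz": 0}
    - {"tx": 0, "ty": 0, "tz": 0, "wx": 0, "wy": 0, "wz": 0}
    - {"tx": 0, "ty": 0, "tz": 0, "wx": 0, "wy": 0, "wz": 0}
    - {"tx": 0, "ty": 0, "tz": 0, "wx": 0, "wy": 0, "wz": 0}
    - {"tx": 0, "ty": 0, "tz": -2, "wx": 0, "wy": 0, "wz": 0}
    - {"tx": 0, "ty": 0, "tz": -3.5, "wx": 0, "wy": 0, "wz": 0}
    - {"tx": 0, "ty": 0, "tz": -4, "wx": 0, "wy": 0, "wz": 0}
    - {"tx": 0, "ty": 0, "tz": -4, "wx": 0, "wy": 0, "wz": 0}
  gripper: 3.2

```text
time_s: 20.73
ee_pos: [511.1, -354.5, 205.7]
ee_rot: [-180.0, -0.0, 70.2]
force: [0.3, -1.3, -0.5]
gripper_width: 32.4
gripper_force: 0.0
```

move_arm:
  plan:
    - {"tx": 0, "ty": 0, "tz": 0, "wx": 0, "wy": 0, "wz": -0.1167}
    - {"tx": 0, "ty": 0, "tz": 0, "wx": 0, "wy": 0, "wz": -0.1167}
    - {"tx": 0, "ty": 0, "tz": 0, "wx": 0, "wy": 0, "wz": -0.1167}
    - {"tx": 0, "ty": 0, "tz": 0, "wx": 0, "wy": 0, "wz": -0.1167}
    - {"tx": 0, "ty": 0, "tz": 0, "wx": 0, "wy": 0, "wz": -0.1167}
    - {"tx": 0, "ty": 0, "tz": 0, "wx": 0, "wy": 0, "wz": -0.1167}
    - {"tx": 0, "ty": 0, "tz": 0, "wx": 0, "wy": 0, "wz": 0}
  gripper: 4.5

```text
time_s: 21.32
ee_pos: [511.5, -354.8, 204.6]
ee_rot: [180.0, 0.1, 110.4]
force: [-0.9, -0.2, -0.1]
gripper_width: 45.2
gripper_force: 0.0
```

move_arm:
  plan:
    - {"tx": 3.527, "ty": 1.489, "tz": 0, "wx": 0, "wy": 0, "wz": 0}
    - {"tx": 3.527, "ty": 1.489, "tz": 0, "wx": 0, "wy": 0, "wz": 0}
    - {"tx": 3.527, "ty": 1.489, "tz": 0, "wx": 0, "wy": 0, "wz": 0}
    - {"tx": 3.527, "ty": 1.489, "tz": 0, "wx": 0, "wy": 0, "wz": 0}
    - {"tx": 3.527, "ty": 1.489, "tz": 0, "wx": 0, "wy": 0, "wz": 0}
    - {"tx": 3.527, "ty": 1.489, "tz": 0, "wx": 0, "wy": 0, "wz": 0}
    - {"tx": 3.527, "ty": 1.489, "tz": 0, "wx": 0, "wy": 0, "wz": 0}
    - {"tx": 3.527, "ty": 1.489, "tz": 0, "wx": 0, "wy": 0, "wz": 0}
    - {"tx": 3.527, "ty": 1.489, "tz": 0, "wx": 0, "wy": 0, "wz": 0}
    - {"tx": 3.527, "ty": 1.489, "tz": 0, "wx": 0, "wy": 0, "wz": 0}

```text
time_s: 22.15
ee_pos: [528.8, 29.6, 204.5]
ee_rot: [179.9, 0.0, 110.1]
force: [0.0, 0.2, -0.6]
gripper_width: 44.7
gripper_force: 0.0
```

move_arm:
  plan:
    - {"tx": 3.527, "ty": 1.489, "tz": 0, "wx": 0, "wy": 0, "wz": 0}
    - {"tx": 3.527, "ty": 1.489, "tz": 0, "wx": 0, "wy": 0, "wz": 0}
    - {"tx": 3.527, "ty": 1.489, "tz": 0, "wx": 0, "wy": 0, "wz": 0}
    - {"tx": 3.527, "ty": 1.489, "tz": 0, "wx": 0, "wy": 0, "wz": 0}
    - {"tx": 3.527, "ty": 1.489, "tz": 0, "wx": 0, "wy": 0, "wz": 0}
    - {"tx": 3.527, "ty": 1.489, "tz": 0, "wx": 0, "wy": 0, "wz": 0}
    - {"tx": 3.527, "ty": 1.489, "tz": 0, "wx": 0, "wy": 0, "wz": 0}
    - {"tx": 3.527, "ty": 1.489, "tz": 0, "wx": 0, "wy": 0, "wz": 0}
    - {"tx": 3.527, "ty": 1.489, "tz": 0, "wx": 0, "wy": 0, "wz": 0}
    - {"tx": 0, "ty": 0, "tz": 0, "wx": 0, "wy": 0, "wz": 0}
    - {"tx": 0, "ty": 0, "tz": 0, "wx": 0, "wy": 0, "wz": 0}

```text
time_s: 23.07
ee_pos: [544.1, 373.7, 203.4]
ee_rot: [-180.0, 0.0, 110.3]
force: [0.2, 0.0, 0.2]
gripper_width: 45.0
gripper_force: 0.0
```

move_arm:
  plan:
    - {"tx": 0, "ty": 0, "tz": 3, "wx": 0, "wy": 0, "wz": 0}
    - {"tx": 0, "ty": 0, "tz": 4, "wx": 0, "wy": 0, "wz": 0}
    - {"tx": 0, "ty": 0, "tz": 4, "wx": 0, "wy": 0, "wz": 0}
    - {"tx": 0, "ty": 0, "tz": 3, "wx": 0, "wy": 0, "wz": 0}
    - {"tx": 0, "ty": 0, "tz": 0, "wx": 0, "wy": 0, "wz": 0}
    - {"tx": 0, "ty": 0, "tz": 0, "wx": 0, "wy": 0, "wz": 0}

```text
time_s: 23.57
ee_pos: [544.2, 370.3, 63.2]
ee_rot: [-179.8, 0.1, 110.1]
force: [0.8, -0.0, 1.2]
gripper_width: 45.2
gripper_force: 0.0
```

Run:
```python
from ing import *
s=env.state(); print(s['ee_pos'],s['ee_rot'],s['time_s'])
g=grab_frame('wrist'); save('w9',g); p=w2p(g,[(542,372,20)])[0]; print(p)
```

```text
[544.15948481 370.25696999  63.17159116] [-1.79834415e+02  5.96469860e-02  1.10139870e+02] 23.5667
[322.52215385 261.03138858]
```

move_arm:
  plan:
    - {"tx": 0, "ty": 0, "tz": 3, "wx": 0, "wy": 0, "wz": 0}
    - {"tx": 0, "ty": 0, "tz": 1.9, "wx": 0, "wy": 0, "wz": 0}
    - {"tx": 0, "ty": 0, "tz": 1, "wx": 0, "wy": 0, "wz": 0}
    - {"tx": 0, "ty": 0, "tz": 0, "wx": 0, "wy": 0, "wz": 0}

```text
time_s: 23.95
ee_pos: [544.7, 371.7, 5.0]
ee_rot: [-180.0, 0.0, 110.2]
force: [-0.5, -0.9, -0.0]
gripper_width: 44.7
gripper_force: 0.0
```

move_arm:
  plan:
    - {"tx": 0, "ty": 0, "tz": 0, "wx": 0, "wy": 0, "wz": 0}
    - {"tx": 0, "ty": 0, "tz": 0, "wx": 0, "wy": 0, "wz": 0}
    - {"tx": 0, "ty": 0, "tz": 0, "wx": 0, "wy": 0, "wz": 0}
    - {"tx": 0, "ty": 0, "tz": 0, "wx": 0, "wy": 0, "wz": 0}
    - {"tx": 0, "ty": 0, "tz": 0, "wx": 0, "wy": 0, "wz": 0}
    - {"tx": 0, "ty": 0, "tz": 0, "wx": 0, "wy": 0, "wz": 0}
  gripper: 0.8

```text
time_s: 24.45
ee_pos: [545.0, 372.3, 6.1]
ee_rot: [179.9, -0.0, 110.3]
force: [-0.8, -0.9, 6.4]
gripper_width: 19.8
gripper_force: 30.0
```

move_arm:
  plan:
    - {"tx": 0, "ty": 0, "tz": 0, "wx": 0, "wy": 0, "wz": 0}
    - {"tx": 0, "ty": 0, "tz": -1.5, "wx": 0, "wy": 0, "wz": 0}
    - {"tx": 0, "ty": 0, "tz": -3, "wx": 0, "wy": 0, "wz": 0}
    - {"tx": 0, "ty": 0, "tz": -3.5, "wx": 0, "wy": 0, "wz": 0}
    - {"tx": 0, "ty": 0, "tz": -4, "wx": 0, "wy": 0, "wz": 0}
    - {"tx": 0, "ty": 0, "tz": -4, "wx": 0, "wy": 0, "wz": 0}
    - {"tx": 0, "ty": 0, "tz": -3, "wx": 0, "wy": 0, "wz": 0}
    - {"tx": 0, "ty": 0, "tz": 0, "wx": 0, "wy": 0, "wz": 0}
    - {"tx": 0, "ty": 0, "tz": 0, "wx": 0, "wy": 0, "wz": 0}

```text
time_s: 25.2
ee_pos: [545.3, 372.5, 196.8]
ee_rot: [179.7, -0.1, 110.3]
force: [-1.2, -1.1, -1.5]
gripper_width: 19.8
gripper_force: 30.0
```

move_arm:
  plan:
    - {"tx": -3.556, "ty": -1.461, "tz": 0, "wx": 0, "wy": 0, "wz": 0}
    - {"tx": -3.556, "ty": -1.461, "tz": 0, "wx": 0, "wy": 0, "wz": 0}
    - {"tx": -3.556, "ty": -1.461, "tz": 0, "wx": 0, "wy": 0, "wz": 0}
    - {"tx": -3.556, "ty": -1.461, "tz": 0, "wx": 0, "wy": 0, "wz": 0}
    - {"tx": -3.556, "ty": -1.461, "tz": 0, "wx": 0, "wy": 0, "wz": 0}
    - {"tx": -3.556, "ty": -1.461, "tz": 0, "wx": 0, "wy": 0, "wz": 0}
    - {"tx": -3.556, "ty": -1.461, "tz": 0, "wx": 0, "wy": 0, "wz": 0}
    - {"tx": -3.556, "ty": -1.461, "tz": 0, "wx": 0, "wy": 0, "wz": 0}
    - {"tx": -3.556, "ty": -1.461, "tz": 0, "wx": 0, "wy": 0, "wz": 0}
    - {"tx": -3.556, "ty": -1.461, "tz": 0, "wx": 0, "wy": 0, "wz": 0}

```text
time_s: 26.03
ee_pos: [528.9, -13.9, 192.4]
ee_rot: [-179.8, -0.1, 110.3]
force: [0.7, -0.6, -1.8]
gripper_width: 19.6
gripper_force: 30.0
```

move_arm:
  plan:
    - {"tx": -3.556, "ty": -1.461, "tz": 0, "wx": 0, "wy": 0, "wz": 0}
    - {"tx": -3.556, "ty": -1.461, "tz": 0, "wx": 0, "wy": 0, "wz": 0}
    - {"tx": -3.556, "ty": -1.461, "tz": 0, "wx": 0, "wy": 0, "wz": 0}
    - {"tx": -3.556, "ty": -1.461, "tz": 0, "wx": 0, "wy": 0, "wz": 0}
    - {"tx": -3.556, "ty": -1.461, "tz": 0, "wx": 0, "wy": 0, "wz": 0}
    - {"tx": -3.556, "ty": -1.461, "tz": 0, "wx": 0, "wy": 0, "wz": 0}
    - {"tx": -3.556, "ty": -1.461, "tz": 0, "wx": 0, "wy": 0, "wz": 0}
    - {"tx": -3.556, "ty": -1.461, "tz": 0, "wx": 0, "wy": 0, "wz": 0}
    - {"tx": -3.556, "ty": -1.461, "tz": 0, "wx": 0, "wy": 0, "wz": 0}
    - {"tx": 0, "ty": 0, "tz": 0, "wx": 0, "wy": 0, "wz": 0}
    - {"tx": 0, "ty": 0, "tz": 0, "wx": 0, "wy": 0, "wz": 0}

```text
time_s: 26.95
ee_pos: [516.8, -359.2, 191.6]
ee_rot: [-179.8, -0.2, 110.1]
force: [-0.3, 1.5, -2.2]
gripper_width: 19.7
gripper_force: 30.0
```

Run:
```python
from ing import *
s=env.state(); print(s['ee_pos'],s['ee_rot'],s['gripper_width'],s['gripper_force'])
f=grab_frame('scene'); g=grab_frame('side')
a=cv2.resize(f['color'][170:290,290:440],(375,300),interpolation=cv2.INTER_CUBIC)
b=cv2.resize(g['color'][130:430,200:460],(425,490))
o=np.zeros((490,800,3),np.uint8); o[:300,:375]=a; o[:,375:]=b; cv2.imwrite('pics/m10.png',o[:,:,::-1])
```

```text
[ 516.83120192 -359.16503193  191.58628436] [-179.83750281   -0.24997247  110.08725939] 19.699860729034025 29.999297261238098
```

View pics/m10.png

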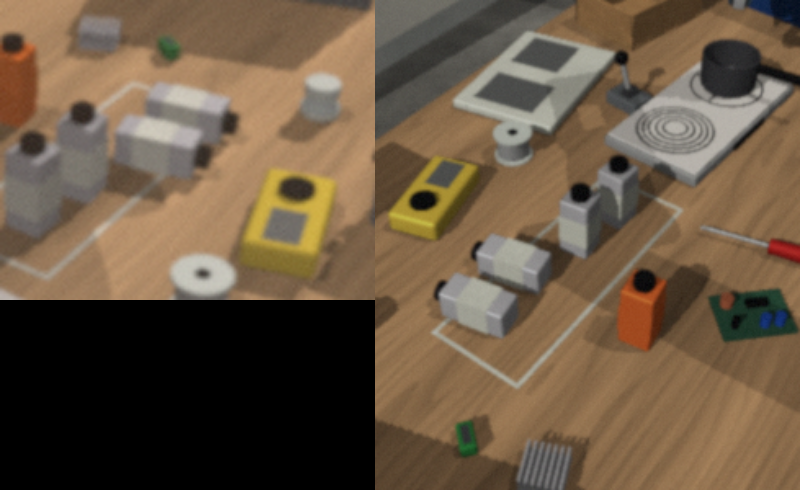

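No grey ingots remain on the bench; only the green one does. Now I release the third and go back to the handle.

move_arm:
  plan:
    - {"tx": 0, "ty": 0, "tz": 3, "wx": 0, "wy": 0, "wz": 0}
    - {"tx": 0, "ty": 0, "tz": 4, "wx": 0, "wy": 0, "wz": 0}
    - {"tx": 0, "ty": 0, "tz": 3.5, "wx": 0, "wy": 0, "wz": 0}
    - {"tx": 0, "ty": 0, "tz": 1.3, "wx": 0, "wy": 0, "wz": 0}
    - {"tx": 0, "ty": 0, "tz": 0, "wx": 0, "wy": 0, "wz": 0}
    - {"tx": 0, "ty": 0, "tz": 0, "wx": 0, "wy": 0, "wz": 0}

```text
time_s: 27.55
ee_pos: [518.3, -356.4, 76.2]
ee_rot: [-179.9, -0.1, 110.4]
force: [0.5, -0.2, -0.0]
gripper_width: 20.0
gripper_force: 30.0
```

move_arm:
  plan:
    - {"tx": 0, "ty": 0, "tz": 0, "wx": 0, "wy": 0, "wz": 0}
    - {"tx": 0, "ty": 0, "tz": 0, "wx": 0, "wy": 0, "wz": 0}
    - {"tx": 0, "ty": 0, "tz": 0, "wx": 0, "wy": 0, "wz": 0}
    - {"tx": 0, "ty": 0, "tz": 0, "wx": 0, "wy": 0, "wz": 0}
    - {"tx": 0, "ty": 0, "tz": -2, "wx": 0, "wy": 0, "wz": 0}
    - {"tx": 0, "ty": 0, "tz": -3.5, "wx": 0, "wy": 0, "wz": 0}
    - {"tx": 0, "ty": 0, "tz": -4, "wx": 0, "wy": 0, "wz": 0}
  gripper: 3.4

```text
time_s: 28.13
ee_pos: [517.2, -357.2, 171.4]
ee_rot: [-179.9, -0.2, 110.3]
force: [0.6, -1.0, 0.2]
gripper_width: 34.1
gripper_force: 0.0
```

move_arm:
  plan:
    - {"tx": 0, "ty": 0, "tz": -2, "wx": 0, "wy": 0, "wz": 0.118}
    - {"tx": 0, "ty": 0, "tz": 0, "wx": 0, "wy": 0, "wz": 0.118}
    - {"tx": 0, "ty": 0, "tz": 0, "wx": 0, "wy": 0, "wz": 0.118}
    - {"tx": 0, "ty": 0, "tz": 0, "wx": 0, "wy": 0, "wz": 0.118}
    - {"tx": 0, "ty": 0, "tz": 0, "wx": 0, "wy": 0, "wz": 0.118}
    - {"tx": 0, "ty": 0, "tz": 0, "wx": 0, "wy": 0, "wz": 0.118}
    - {"tx": 0, "ty": 0, "tz": 0, "wx": 0, "wy": 0, "wz": 0.118}
    - {"tx": 0, "ty": 0, "tz": 0, "wx": 0, "wy": 0, "wz": 0.118}

```text
time_s: 28.8
ee_pos: [518.4, -358.1, 192.5]
ee_rot: [179.9, 0.0, 55.8]
force: [0.2, 1.2, 0.0]
gripper_width: 33.7
gripper_force: 0.0
```

move_arm:
  plan:
    - {"tx": 0, "ty": 0, "tz": 0, "wx": 0, "wy": 0, "wz": 0.118}
    - {"tx": 0, "ty": 0, "tz": 0, "wx": 0, "wy": 0, "wz": 0.118}
    - {"tx": 0, "ty": 0, "tz": 0, "wx": 0, "wy": 0, "wz": 0.118}
    - {"tx": 0, "ty": 0, "tz": 0, "wx": 0, "wy": 0, "wz": 0.118}
    - {"tx": 0, "ty": 0, "tz": 0, "wx": 0, "wy": 0, "wz": 0.118}
    - {"tx": 0, "ty": 0, "tz": 0, "wx": 0, "wy": 0, "wz": 0.118}
    - {"tx": 0, "ty": 0, "tz": 0, "wx": 0, "wy": 0, "wz": 0.118}
    - {"tx": 0, "ty": 0, "tz": 0, "wx": 0, "wy": 0, "wz": 0.118}
    - {"tx": 0, "ty": 0, "tz": 0, "wx": 0, "wy": 0, "wz": 0}
  gripper: 5.5

```text
time_s: 29.55
ee_pos: [518.4, -358.2, 192.5]
ee_rot: [180.0, -0.1, 2.0]
force: [-0.0, -0.0, -0.2]
gripper_width: 54.7
gripper_force: 0.0
```

move_arm:
  plan:
    - {"tx": -3.7, "ty": 0, "tz": 0, "wx": 0, "wy": 0, "wz": 0}
    - {"tx": -3.7, "ty": 0, "tz": 0, "wx": 0, "wy": 0, "wz": 0}
    - {"tx": -3.6, "ty": 0, "tz": 0, "wx": 0, "wy": 0, "wz": 0}
    - {"tx": 0, "ty": 0, "tz": 0, "wx": 0, "wy": 0, "wz": 0}
    - {"tx": 0, "ty": 0, "tz": 0, "wx": 0, "wy": 0, "wz": 0}

```text
time_s: 29.97
ee_pos: [407.2, -362.2, 192.7]
ee_rot: [179.9, -0.1, 2.1]
force: [0.8, 0.5, -0.1]
gripper_width: 54.9
gripper_force: 0.0
```

Run:
```python
from h import *
import pickle
f=grab_frame('wrist'); save('w11',f); pickle.dump(f,open('w11.pkl','wb'))
s=env.state(); print(s['ee_pos'],s['ee_rot'],s['time_s'])
```

```text
[ 408.54630045 -362.44348074  192.64484613] [ 1.79924425e+02 -1.07361370e-01  2.15440620e+00] 30.0167
```

View pics/w11.png

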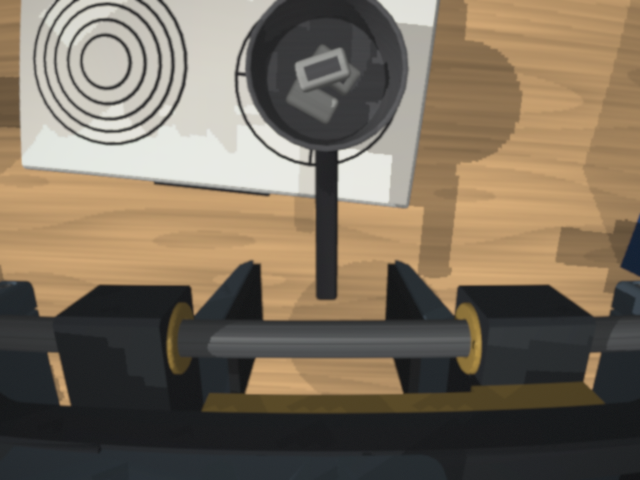

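The picture shows all three ingots in the pot, one lying on the others. The heat mark centre is at (106,62), the rim spans columns 246 to 407, and the handle is at column 326 between the fingers.

Run:
```python
from h import *
import pickle
f=pickle.load(open('w11.pkl','rb'))
P={'heat':((106,62),25),'L':((35,58),25),'R':((187,62),25),'B':((108,144),25),'rimL':((246,68),90),'rimR':((407,70),90),'rimB':((327,150.5),90),'loadL':((236,75),25),'loadB':((310,164.5),25),'h0':((326,170),84),'h1':((327,290),84)}
for k,(uv,z) in P.items(): print(k,np.round(p2w(f,[uv],z)[0],1)[:3])
```

```text
heat [ 529.  -183.7   25. ]
L [ 533.7 -120.9   25. ]
R [ 528.9 -250.6   25. ]
B [ 463.8 -181.6   25. ]
rimL [ 516.3 -309.5   90. ]
rimR [ 519.  -411.4   90. ]
rimB [ 466.2 -362.8   90. ]
loadL [ 519.6 -289.6   25. ]
loadB [ 451.5 -350.    25. ]
h0 [ 452.9 -362.7   84. ]
h1 [ 366.3 -366.8   84. ]
```

move_arm:
  plan:
    - {"tx": 0, "ty": 0, "tz": 3, "wx": 0, "wy": 0, "wz": 0}
    - {"tx": 0, "ty": 0, "tz": 4, "wx": 0, "wy": 0, "wz": 0}
    - {"tx": 0, "ty": 0, "tz": 4, "wx": 0, "wy": 0, "wz": 0}
    - {"tx": 0, "ty": 0, "tz": 2.4, "wx": 0, "wy": 0, "wz": 0}
    - {"tx": 0, "ty": 0, "tz": 0, "wx": 0, "wy": 0, "wz": 0}
    - {"tx": 0, "ty": 0, "tz": 0, "wx": 0, "wy": 0, "wz": 0}

```text
time_s: 30.52
ee_pos: [409.3, -361.9, 57.1]
ee_rot: [-179.9, 0.1, 2.2]
force: [-0.1, -1.0, -0.1]
gripper_width: 55.1
gripper_force: 0.0
```

move_arm:
  plan:
    - {"tx": 0, "ty": 0, "tz": 0, "wx": 0, "wy": 0, "wz": 0}
    - {"tx": 0, "ty": 0, "tz": 0, "wx": 0, "wy": 0, "wz": 0}
    - {"tx": 0, "ty": 0, "tz": 0, "wx": 0, "wy": 0, "wz": 0}
    - {"tx": 0, "ty": 0, "tz": 0, "wx": 0, "wy": 0, "wz": 0}
    - {"tx": 0, "ty": 0, "tz": 0, "wx": 0, "wy": 0, "wz": 0}
    - {"tx": 0, "ty": 0, "tz": 0, "wx": 0, "wy": 0, "wz": 0}
    - {"tx": 0, "ty": 0, "tz": 0, "wx": 0, "wy": 0, "wz": 0}
    - {"tx": 0, "ty": 0, "tz": 0, "wx": 0, "wy": 0, "wz": 0}
  gripper: 0.5
  force: 30

```text
time_s: 31.18
ee_pos: [408.8, -362.9, 58.4]
ee_rot: [179.9, -0.1, 2.1]
force: [-1.1, -2.5, 3.3]
gripper_width: 16.0
gripper_force: 30.0
```

move_arm:
  plan:
    - {"tx": 0.05, "ty": -0.5, "tz": 0, "wx": 0, "wy": 0, "wz": 0}
    - {"tx": 0.1, "ty": -0.9, "tz": 0, "wx": 0, "wy": 0, "wz": 0}
    - {"tx": 0.14, "ty": -1.4, "tz": 0, "wx": 0, "wy": 0, "wz": 0}
    - {"tx": 0.14, "ty": -1.4, "tz": 0, "wx": 0, "wy": 0, "wz": 0}
    - {"tx": 0.14, "ty": -1.4, "tz": 0, "wx": 0, "wy": 0, "wz": 0}
    - {"tx": 0.14, "ty": -1.4, "tz": 0, "wx": 0, "wy": 0, "wz": 0}
    - {"tx": 0.14, "ty": -1.4, "tz": 0, "wx": 0, "wy": 0, "wz": 0}
    - {"tx": 0.14, "ty": -1.4, "tz": 0, "wx": 0, "wy": 0, "wz": 0}
    - {"tx": 0.14, "ty": -1.4, "tz": 0, "wx": 0, "wy": 0, "wz": 0}
    - {"tx": 0.14, "ty": -1.4, "tz": 0, "wx": 0, "wy": 0, "wz": 0}

```text
time_s: 32.02
ee_pos: [417.6, -236.6, 58.4]
ee_rot: [179.8, -0.2, 2.1]
force: [0.1, -6.6, 1.6]
gripper_width: 16.0
gripper_force: 30.0
```

move_arm:
  plan:
    - {"tx": 0.14, "ty": -1.4, "tz": 0, "wx": 0, "wy": 0, "wz": 0}
    - {"tx": 0.14, "ty": -1.4, "tz": 0, "wx": 0, "wy": 0, "wz": 0}
    - {"tx": 0.14, "ty": -1.4, "tz": 0, "wx": 0, "wy": 0, "wz": 0}
    - {"tx": 0.08, "ty": -0.65, "tz": 0, "wx": 0, "wy": 0, "wz": 0}
    - {"tx": 0, "ty": 0, "tz": 0, "wx": 0, "wy": 0, "wz": 0}
    - {"tx": 0, "ty": 0, "tz": 0, "wx": 0, "wy": 0, "wz": 0}
    - {"tx": 0, "ty": 0, "tz": 0, "wx": 0, "wy": 0, "wz": 0}
    - {"tx": 0, "ty": 0, "tz": 0, "wx": 0, "wy": 0, "wz": 0}

```text
time_s: 32.68
ee_pos: [420.3, -186.6, 58.1]
ee_rot: [-179.9, -0.1, 2.1]
force: [1.1, 4.8, 6.1]
gripper_width: 15.8
gripper_force: 30.0
```

move_arm:
  plan:
    - {"tx": 0, "ty": 0, "tz": 0, "wx": 0, "wy": 0, "wz": 0}
    - {"tx": 0, "ty": 0, "tz": 0, "wx": 0, "wy": 0, "wz": 0}
    - {"tx": 0, "ty": 0, "tz": 0, "wx": 0, "wy": 0, "wz": 0}
    - {"tx": 0, "ty": 0, "tz": 0, "wx": 0, "wy": 0, "wz": 0}
    - {"tx": 0, "ty": 0, "tz": -1, "wx": 0, "wy": 0, "wz": 0}
    - {"tx": 0, "ty": 0, "tz": -3, "wx": 0, "wy": 0, "wz": 0}
    - {"tx": 0, "ty": 0, "tz": -3.8, "wx": 0, "wy": 0, "wz": 0}
    - {"tx": 0, "ty": 0, "tz": -3.8, "wx": 0, "wy": 0, "wz": 0}
    - {"tx": 0, "ty": 0, "tz": -3.8, "wx": 0, "wy": 0, "wz": 0}
    - {"tx": 0, "ty": 0, "tz": -3.8, "wx": 0, "wy": 0, "wz": 0}
    - {"tx": 0, "ty": 0, "tz": -1.8, "wx": 0, "wy": 0, "wz": 0}
    - {"tx": 0, "ty": 0, "tz": 0, "wx": 0, "wy": 0, "wz": 0}
  gripper: 5.5

```text
time_s: 33.68
ee_pos: [421.7, -188.1, 272.3]
ee_rot: [179.7, -0.5, 2.1]
force: [0.5, -0.5, -0.5]
gripper_width: 54.9
gripper_force: 0.0
```

Run:
```python
from h import *
import pickle
f=grab_frame('wrist'); save('w12',f); pickle.dump(f,open('w12.pkl','wb'))
s=env.state(); print(s['ee_pos'],s['ee_rot'],s['time_s'])
# rim check: dark blob columns/rows (dark pixels in pot area)
g=cv2.cvtColor(f['color'],cv2.COLOR_RGB2GRAY)
for z,r,h in [((529.5,-185),52,90)]:
    t=np.linspace(0,2*np.pi,24,endpoint=False); p=w2p(f,np.c_[z[0]+r*np.cos(t),z[1]+r*np.sin(t),np.full(24,h)]); print(p.min(0),p.max(0))
for v in (20,40,60,80,100):
    if v<480: print(v,[int(x) for x in g[v,150:480:6]])
print('col325',[int(x) for x in g[0:240:5,325]])
```

```text
[ 420.45121815 -187.48527387  269.48303573] [179.8795745   -0.21751282   2.09918573] 33.7333
[260.13052651  21.31228115] [386.2218606  151.43142447]
20 [132, 132, 132, 132, 133, 132, 133, 133, 132, 135, 136, 136, 137, 143, 144, 145, 159, 203, 203, 203, 203, 203, 202, 202, 202, 202, 202, 202, 200, 199, 201, 218, 223, 223, 223, 223, 223, 223, 223, 223, 223, 223, 223, 222, 222, 217, 203, 170, 149, 143, 138, 143, 152, 155, 155]
40 [134, 136, 137, 138, 138, 139, 139, 139, 139, 145, 146, 146, 145, 145, 148, 147, 176, 224, 207, 204, 204, 185, 64, 37, 37, 36, 36, 35, 35, 36, 40, 40, 40, 51, 52, 83, 177, 225, 225, 225, 224, 224, 224, 224, 224, 224, 224, 223, 223, 223, 223, 222, 222, 222, 221]
60 [140, 141, 140, 139, 139, 139, 183, 137, 137, 135, 135, 134, 133, 132, 130, 130, 201, 204, 205, 130, 44, 36, 36, 53, 57, 57, 57, 57, 57, 63, 68, 67, 67, 67, 58, 57, 59, 67, 91, 167, 171, 170, 170, 170, 169, 169, 169, 169, 213, 224, 223, 214, 100, 221, 223]
80 [136, 135, 136, 136, 136, 139, 185, 137, 137, 137, 138, 138, 138, 138, 138, 145, 227, 225, 117, 46, 36, 51, 56, 57, 57, 84, 144, 155, 131, 84, 131, 101, 67, 67, 61, 67, 67, 65, 75, 160, 149, 171, 170, 170, 170, 170, 169, 170, 138, 162, 170, 225, 225, 224, 224]
100 [91, 91, 93, 111, 112, 114, 156, 111, 112, 116, 133, 143, 125, 133, 153, 167, 228, 228, 74, 57, 38, 56, 57, 57, 83, 136, 139, 106, 72, 67, 116, 130, 77, 58, 58, 58, 57, 68, 83, 173, 101, 171, 170, 170, 170, 170, 170, 91, 172, 171, 171, 183, 225, 225, 225]
col325 [171, 158, 223, 208, 199, 71, 35, 36, 37, 52, 68, 68, 67, 60, 62, 153, 82, 79, 103, 118, 70, 63, 131, 134, 118, 76, 57, 56, 56, 49, 81, 41, 41, 42, 43, 42, 41, 41, 41, 42, 42, 42, 42, 42, 42, 41, 42, 42]
```

The pot rim lands within about 2 mm of where it should be over the heat mark. On to the tins.

move_arm:
  plan:
    - {"tx": 0.3, "ty": -3.7, "tz": -0.2, "wx": 0, "wy": 0, "wz": 0}
    - {"tx": 0.3, "ty": -3.7, "tz": -0.2, "wx": 0, "wy": 0, "wz": 0}
    - {"tx": 0.3, "ty": -3.7, "tz": -0.2, "wx": 0, "wy": 0, "wz": 0}
    - {"tx": 0.3, "ty": -3.7, "tz": -0.2, "wx": 0, "wy": 0, "wz": 0}
    - {"tx": 0.3, "ty": -3.7, "tz": -0.2, "wx": 0, "wy": 0, "wz": 0}
    - {"tx": 0.3, "ty": -3.7, "tz": -0.2, "wx": 0, "wy": 0, "wz": 0}
    - {"tx": 0.3, "ty": -3.7, "tz": -0.2, "wx": 0, "wy": 0, "wz": 0}
    - {"tx": 0.3, "ty": -3.7, "tz": -0.2, "wx": 0, "wy": 0, "wz": 0}
    - {"tx": 0.3, "ty": -3.7, "tz": -0.2, "wx": 0, "wy": 0, "wz": 0}
    - {"tx": 0.3, "ty": -3.7, "tz": -0.2, "wx": 0, "wy": 0, "wz": 0}
    - {"tx": 0.3, "ty": -3.7, "tz": -0.2, "wx": 0, "wy": 0, "wz": 0}
    - {"tx": 0.3, "ty": -3.7, "tz": -0.2, "wx": 0, "wy": 0, "wz": 0}

```text
time_s: 34.73
ee_pos: [438.1, 259.3, 289.3]
ee_rot: [179.9, 0.2, 2.1]
force: [1.3, -0.1, 0.1]
gripper_width: 55.0
gripper_force: 0.0
```

move_arm:
  plan:
    - {"tx": 0, "ty": 0, "tz": 0, "wx": 0, "wy": 0, "wz": 0}
    - {"tx": 0, "ty": 0, "tz": 0, "wx": 0, "wy": 0, "wz": 0}
    - {"tx": 0, "ty": 0, "tz": 0, "wx": 0, "wy": 0, "wz": 0}
  gripper: 6.0
  force: 40

```text
time_s: 34.98
ee_pos: [438.6, 257.3, 289.8]
ee_rot: [179.9, 0.2, 2.1]
force: [-0.0, 0.4, 0.3]
gripper_width: 59.8
gripper_force: 0.0
```

Run:
```python
from h import *
import pickle
f=grab_frame('wrist'); save('w13',f); pickle.dump(f,open('w13.pkl','wb'))
s=env.state(); print(s['ee_pos'],s['ee_rot'],s['time_s'])
```

```text
[438.76055018 256.84168476 290.27227389] [1.79884263e+02 1.54691641e-01 2.06903516e+00] 35.0333
```

View pics/w13.png

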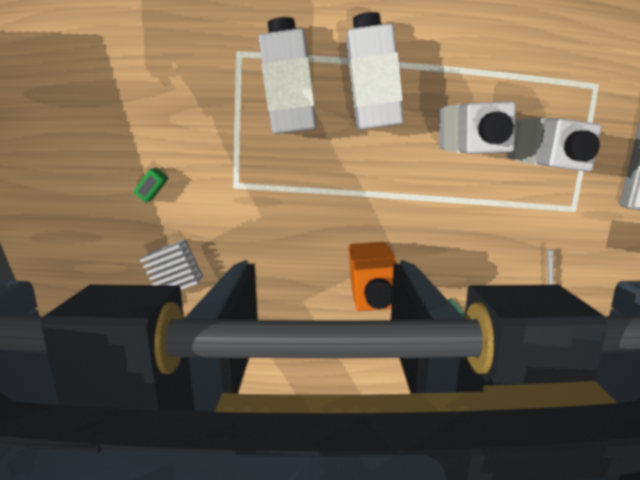

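The top view shows tin T1 with its shoulder at (259,32)-(304,27) and foot at (273,132)-(314,127). T2's shoulder is at (348,28)-(394,24) and its foot at (355,128)-(401,122). The lane corners are at (238,54), (236,187), (574,209) and (597,86).

Run:
```python
from h import *
import pickle
f=pickle.load(open('w13.pkl','rb'))
V=np.array(f['view']); print('cam',-V[:3,:3].T@V[:3,3])
for n,q in {'T1':[(259,32),(304,27),(273,132),(314,127)],'T2':[(348,28),(394,24),(355,128),(401,122)]}.items():
    A=p2w(f,q,44)[:,:2]; B=p2w(f,q,0)[:,:2]; print(n,A.round(0).tolist(),'foot z0',B[2:].round(0).tolist())
print('caps',p2w(f,[(281,20),(367,16)],22).round(0).tolist())
print('lane',p2w(f,[(238,54),(236,187),(574,209),(597,86)],0).round(0).tolist())
print('tin caps',p2w(f,[(495,128),(581,145),(379,294)],110).round(0).tolist())
```

```text
cam [510.92645525 259.78594803 461.19609124]
T1 [[599.0, 324.0], [605.0, 281.0], [506.0, 309.0], [512.0, 269.0]] foot z0 [[506.0, 314.0], [512.0, 270.0]]
T2 [[606.0, 240.0], [611.0, 196.0], [513.0, 228.0], [521.0, 183.0]] foot z0 [[513.0, 225.0], [522.0, 175.0]]
caps [[616.0, 305.0, 22.0], [623.0, 220.0, 22.0]]
lane [[586.0, 352.0, 0.0], [444.0, 355.0, 0.0], [435.0, -41.0, 0.0], [576.0, -45.0, 0.0]]
tin caps [[519.0, 115.0, 110.0], [510.0, 35.0, 110.0], [366.0, 203.0, 110.0]]
```

```bash
cat >> h.py <<'E'
from scipy.spatial.transform import Rotation as R_
def go(*targets,rows=1):
    s=env.state(); R=R_.from_euler('xyz',s['ee_rot'],degrees=True).as_matrix(); p=s['ee_pos']
    z=R[:,2]; h=R[:,0]; print('t',s['time_s'],'pos',p.round(1),'tilt',round(np.degrees(np.arctan2(np.hypot(*z[:2])*np.sign(z[0]),-z[2])),1),'yawy',round(np.degrees(np.arctan2(R[0,1],-R[1,1])),1),'q',s['qpos'].round(0),'w',round(s['gripper_width'],1),'F',s['force'].round(1))
    for t in targets:
        d=R.T@(np.array(t)-p)/10; print(t,'cm',d.round(2),'norm',round(np.linalg.norm(d),2)); p=np.array(t)
E
echo ok
```

```text
ok
```

move_arm:
  plan:
    - {"tx": 0, "ty": 0, "tz": 0, "wx": 0, "wy": 0, "wz": -0.107}
    - {"tx": 2.59, "ty": -0.44, "tz": 3.0, "wx": 0, "wy": 0, "wz": 0}
    - {"tx": 2.59, "ty": -0.44, "tz": 3.0, "wx": 0, "wy": 0, "wz": 0}
    - {"tx": 2.59, "ty": -0.44, "tz": 3.0, "wx": 0, "wy": 0, "wz": 0}
    - {"tx": 2.59, "ty": -0.44, "tz": 3.0, "wx": 0, "wy": 0, "wz": 0}
    - {"tx": 2.59, "ty": -0.44, "tz": 3.0, "wx": 0, "wy": 0, "wz": 0}
    - {"tx": 0, "ty": 0, "tz": 0, "wx": 0, "wy": 0, "wz": 0}

```text
time_s: 35.62
ee_pos: [565.1, 295.7, 133.2]
ee_rot: [179.8, 0.6, 8.1]
force: [-0.7, -1.2, -0.1]
gripper_width: 59.6
gripper_force: 0.0
```

move_arm:
  plan:
    - {"tx": 0, "ty": 0, "tz": 0, "wx": 0, "wy": -0.12, "wz": 0}
    - {"tx": 0, "ty": 0, "tz": 0, "wx": 0, "wy": -0.12, "wz": 0}
    - {"tx": 0, "ty": 0, "tz": 0, "wx": 0, "wy": -0.12, "wz": 0}
    - {"tx": 0, "ty": 0, "tz": 0, "wx": 0, "wy": -0.12, "wz": 0}
    - {"tx": 0, "ty": 0, "tz": 0, "wx": 0, "wy": -0.12, "wz": 0}
    - {"tx": 0, "ty": 0, "tz": 0, "wx": 0, "wy": -0.12, "wz": 0}
    - {"tx": 0, "ty": 0, "tz": 0, "wx": 0, "wy": -0.12, "wz": 0}
    - {"tx": 0, "ty": 0, "tz": 0, "wx": 0, "wy": 0, "wz": 0}
    - {"tx": 0, "ty": 0, "tz": 0, "wx": 0, "wy": 0, "wz": 0}

```text
time_s: 36.37
ee_pos: [564.7, 296.8, 138.9]
ee_rot: [179.9, 48.3, 8.0]
force: [-0.6, 0.1, 0.1]
gripper_width: 60.0
gripper_force: 0.0
```

```bash
python3 -c "
from h import *
go((564,297,80),(564,297,17.5))"
```

```text
t 36.3667 pos [564.7 296.8 138.9] tilt -48.3 yawy 8.1 q [ 21.  54.  50.  12. 123. 106.] w 60.0 F [-0.6  0.1  0.1]
(564, 297, 80) cm [ 4.36 -0.04  3.96] norm 5.89
(564, 297, 17.5) cm [ 4.67 -0.01  4.16] norm 6.25
```

move_arm:
  plan:
    - {"tx": 2.2, "ty": 0, "tz": 2.0, "wx": 0, "wy": 0, "wz": 0}
    - {"tx": 2.2, "ty": 0, "tz": 2.0, "wx": 0, "wy": 0, "wz": 0}
    - {"tx": 1.8, "ty": 0, "tz": 1.6, "wx": 0, "wy": 0, "wz": 0}
    - {"tx": 1.5, "ty": 0, "tz": 1.34, "wx": 0, "wy": 0, "wz": 0}
    - {"tx": 1.3, "ty": 0, "tz": 1.16, "wx": 0, "wy": 0, "wz": 0}
    - {"tx": 0, "ty": 0, "tz": 0, "wx": 0, "wy": 0, "wz": 0}
    - {"tx": 0, "ty": 0, "tz": 0, "wx": 0, "wy": 0, "wz": 0}

```text
time_s: 36.95
ee_pos: [564.0, 298.2, 22.6]
ee_rot: [-180.0, 48.0, 8.3]
force: [0.4, -0.3, 0.7]
gripper_width: 60.1
gripper_force: 0.0
```

move_arm:
  plan:
    - {"tx": 0, "ty": 0, "tz": 0, "wx": 0, "wy": 0, "wz": 0}
    - {"tx": 0, "ty": 0, "tz": 0, "wx": 0, "wy": 0, "wz": 0}
    - {"tx": 0, "ty": 0, "tz": 0, "wx": 0, "wy": 0, "wz": 0}
    - {"tx": 0, "ty": 0, "tz": 0, "wx": 0, "wy": 0, "wz": 0}
    - {"tx": 0, "ty": 0, "tz": 0, "wx": 0, "wy": 0, "wz": 0}
    - {"tx": 0, "ty": 0, "tz": 0, "wx": 0, "wy": 0, "wz": 0}
  gripper: 3.0
  force: 40

```text
time_s: 37.45
ee_pos: [564.7, 298.5, 22.5]
ee_rot: [-179.9, 48.0, 8.3]
force: [2.5, -0.4, 7.1]
gripper_width: 43.9
gripper_force: 39.9
```

```bash
python3 -c "
from h import *
p=env.state()['ee_pos']
go(p+[-20,-2,120],p+[-50,-2,120])"
```

```text
t 37.45 pos [564.7 298.5  22.5] tilt -48.0 yawy 8.2 q [ 22.  59.  55.  11. 112. 103.] w 43.9 F [ 2.5 -0.4  7.1]
[544.7185151  296.45410418 142.54395752] cm [-10.26  -0.1   -6.53] norm 12.17
[514.7185151  296.45410418 142.54395752] cm [-1.99 -0.43  2.21] norm 3.0
```

move_arm:
  plan:
    - {"tx": -1.5, "ty": 0, "tz": -0.9, "wx": 0, "wy": 0, "wz": 0}
    - {"tx": -2.5, "ty": 0, "tz": -1.6, "wx": 0, "wy": 0, "wz": 0}
    - {"tx": -2.5, "ty": 0, "tz": -1.6, "wx": 0, "wy": 0, "wz": 0}
    - {"tx": -2.5, "ty": 0, "tz": -1.6, "wx": 0, "wy": 0, "wz": 0}
    - {"tx": -1.3, "ty": 0, "tz": -0.8, "wx": 0, "wy": 0, "wz": 0}
    - {"tx": 0, "ty": 0, "tz": 0, "wx": 0, "wy": 0.06, "wz": 0}
    - {"tx": 0, "ty": 0, "tz": 0, "wx": 0, "wy": 0.12, "wz": 0}
    - {"tx": 0, "ty": 0, "tz": 0, "wx": 0, "wy": 0.12, "wz": 0}
    - {"tx": 0, "ty": 0, "tz": 0, "wx": 0, "wy": 0.12, "wz": 0}
    - {"tx": 0, "ty": 0, "tz": 0, "wx": 0, "wy": 0.12, "wz": 0}

```text
time_s: 38.28
ee_pos: [544.4, 295.4, 141.1]
ee_rot: [-180.0, 16.8, 8.2]
force: [0.7, -0.2, -2.0]
gripper_width: 44.0
gripper_force: 39.9
```

move_arm:
  plan:
    - {"tx": 0, "ty": 0, "tz": 0, "wx": 0, "wy": 0.12, "wz": 0}
    - {"tx": 0, "ty": 0, "tz": 0, "wx": 0, "wy": 0.12, "wz": 0}
    - {"tx": 0, "ty": 0, "tz": 0, "wx": 0, "wy": 0.12, "wz": 0}
    - {"tx": 0, "ty": 0, "tz": 0, "wx": 0, "wy": 0.12, "wz": 0}
    - {"tx": 0, "ty": 0, "tz": 0, "wx": 0, "wy": 0.12, "wz": 0}
    - {"tx": 0, "ty": 0, "tz": 0, "wx": 0, "wy": 0.12, "wz": 0}
    - {"tx": 0, "ty": 0, "tz": 0, "wx": 0, "wy": 0.12, "wz": 0}
    - {"tx": 0, "ty": 0, "tz": 0, "wx": 0, "wy": 0.12, "wz": 0}
    - {"tx": 0, "ty": 0, "tz": 0, "wx": 0, "wy": 0.071, "wz": 0}
    - {"tx": 0, "ty": 0, "tz": 0, "wx": 0, "wy": 0, "wz": 0}
    - {"tx": 0, "ty": 0, "tz": 0, "wx": 0, "wy": 0, "wz": 0}

```text
time_s: 39.2
ee_pos: [560.0, 279.2, 165.5]
ee_rot: [-178.9, -36.9, 9.1]
force: [0.1, 0.4, -2.9]
gripper_width: 44.3
gripper_force: 39.9
```

Run:
```python
from h import *
g=grab_frame('side'); f=grab_frame('wrist'); save('s14',g)
s=env.state(); R=R_.from_euler('xyz',s['ee_rot'],degrees=True).as_matrix(); G=s['ee_pos']-19*R[:,2]
print('grasp',G.round(1), s['gripper_force'])
T=np.array([518,296,74.])+19*R[:,2]
go(T+[0,0,20],T)
```

```text
grasp [549.5 277.9 180.6] 39.87371206283569
t 39.3 pos [560.7 280.  165.4] tilt 36.9 yawy 9.8 q [ 32.  13. 117. -40.  20. 147.] w 43.6 F [ 0.3 -0.1 -2.9]
[529.20176014 298.16564134  78.80689079] cm [-7.45 -2.19  5.27] norm 9.39
[529.20176014 298.16564134  58.80689079] cm [-1.2   0.03  1.6 ] norm 2.0
```

Joint 6 reached its limit, so the tilt stopped short at 36.9°. I'll turn the heading toward the radial direction, which frees joint 6; the tin's yaw is free.

```bash
cat >> h.py <<'E'
def rot(euler,n):
    s=env.state(); A=R_.from_euler('xyz',s['ee_rot'],degrees=True); B=R_.from_euler('xyz',euler,degrees=True)
    v=(A.inv()*B).as_rotvec(); print('rotvec total',v.round(3),'per row',(v/n).round(4))
def grasp():
    s=env.state(); R=R_.from_euler('xyz',s['ee_rot'],degrees=True).as_matrix(); return s['ee_pos']-19*R[:,2]
E
python3 -c "
from h import *
rot((180,-42,28),4); go()"
```

```text
rotvec total [ 0.19   0.086 -0.255] per row [ 0.0476  0.0215 -0.0637]
t 39.3 pos [560.7 280.  165.4] tilt 36.9 yawy 9.8 q [ 32.  13. 117. -40.  20. 147.] w 43.6 F [ 0.3 -0.1 -2.9]
```

move_arm:
  plan:
    - {"tx": 0, "ty": 0, "tz": 0, "wx": 0.0476, "wy": 0.0215, "wz": -0.0637}
    - {"tx": 0, "ty": 0, "tz": 0, "wx": 0.0476, "wy": 0.0215, "wz": -0.0637}
    - {"tx": 0, "ty": 0, "tz": 0, "wx": 0.0476, "wy": 0.0215, "wz": -0.0637}
    - {"tx": 0, "ty": 0, "tz": 0, "wx": 0.0476, "wy": 0.0215, "wz": -0.0637}
    - {"tx": 0, "ty": 0, "tz": 0, "wx": 0, "wy": 0, "wz": 0}
    - {"tx": 0, "ty": 0, "tz": 0, "wx": 0, "wy": 0, "wz": 0}

```text
time_s: 39.8
ee_pos: [557.8, 281.7, 162.7]
ee_rot: [-178.9, -39.8, 21.9]
force: [0.1, -0.0, -3.2]
gripper_width: 43.5
gripper_force: 39.9
```

```bash
python3 -c "
from h import *
print(env.state()['ee_rot'],grasp()); rot((180,-42,28),4)
d=env.state()['ee_pos']-grasp(); T=np.array([512,295,75.])+d
go(T+[0,0,40],T)"
```

```text
[-178.92331168  -39.77760139   21.93040838] [546.61129775 276.85740367 177.29826276]
rotvec total [ 0.051  0.038 -0.08 ] per row [ 0.0126  0.0095 -0.0201]
t 39.8 pos [557.8 281.7 162.7] tilt 39.8 yawy 22.6 q [ 27.  12. 121. -15.   8. 108.] w 43.5 F [ 0.1 -0.  -3.2]
[523.14138734 299.87055147 100.4004378 ] cm [-5.93 -2.92  3.22] norm 7.35
[523.14138734 299.87055147  60.4004378 ] cm [-2.56  0.06  3.07] norm 4.0
```

```bash
cat > kin.py <<'E'
from h import *
from scipy.optimize import least_squares
Rz=lambda a:R_.from_euler('z',a,degrees=True).as_matrix()
Ry=lambda a:R_.from_euler('y',a,degrees=True).as_matrix()
def fk(q,p):
    a,L2,e,L3,H,Lt=p; B=Rz(q[0])
    x=np.array([a,0,H])+Ry(q[1])@[0,0,L2]; A=Ry(q[1]+q[2]); x=x+A@[e,0,L3]
    W=A@Rz(q[3])@Ry(q[4]); x=x+W@[0,0,Lt]; return B@x,B@W@Rz(q[5])
D=[([-75.286,18.343,89.689,0,72.043,-1.145],(157.05,-552.76,213.3)),([40.628,10.209,90.076,-.03,79.769,128.394],(379.98,340.9,287.8)),
([21,54,50,12,123,106],(564.7,296.8,138.9)),([22,59,55,11,112,103],(564.7,298.5,22.5)),([32,13,117,-40,20,147],(560.7,280,165.4)),([27,12,121,-15,8,108],(557.8,281.7,162.7))]
w=[3,3,1,1,1,1]
fit=least_squares(lambda p:np.concatenate([k*(fk(q,p)[0]-x) for (q,x),k in zip(D,w)]),[0,450,0,420,300,300],loss='soft_l1',f_scale=3)
P=fit.x
s=env.state(); R0=fk(s['qpos'],P)[1]; RT=R_.from_euler('xyz',s['ee_rot'],degrees=True).as_matrix(); OFF=Rz(round(np.degrees(R_.from_matrix(R0.T@RT).as_rotvec()[2])/90)*90)
lo=np.array([-177.9,-48.2,12.3,-77,2.9,-146.5]); hi=np.array([177.9,115.4,149.7,257,150.4,146.5])
def ik(x,euler,q0):
    T=R_.from_euler('xyz',euler,degrees=True).as_matrix()
    def c(q):
        y,R=fk(q,P); return np.r_[(y-x),300*R_.from_matrix(T.T@R@OFF).as_rotvec()]
    r=least_squares(c,np.clip(q0,lo+.1,hi-.1),bounds=(lo,hi)); return r.x,np.abs(r.fun).max()
E
python3 - <<'E'
from kin import *
print(P.round(1),fit.fun.round(1),OFF.round(0).tolist()); print((fk(s['qpos'],P)[0]-s['ee_pos']).round(1))
for az in (10,20,28,35):
  for tilt in (0,20,30,42):
    for x in (515,550):
      G=np.array([x,295,75.]); h=np.radians(az); t=np.radians(tilt)
      T=G+19*np.array([np.sin(t)*np.cos(h),np.sin(t)*np.sin(h),-np.cos(t)])
      q,e=ik(T,(180,-tilt,az),s['qpos']); print(az,tilt,x,q.round(0),round(e,1))
E
```

```text
[ -2.3 606.1  38.2 415.9 150.1 347. ] [-35.6  -0.3   0.3  15.2 -32.4   0.    1.8 -14.5  -0.7   0.5  -3.9   0.1
   5.  -16.5  -0.5   1.5 -10.8   0.3] [[0.0, -1.0, 0.0], [1.0, 0.0, 0.0], [0.0, 0.0, 1.0]]
[  3.8 -11.4   6.3]
10 0 515 [ 30.  28.  99.  -0.  53. 110.] 0.0
10 0 550 [ 28.  30.  94.  -0.  55. 108.] 0.0
10 20 515 [ 34.  22. 114. -18.  27. 129.] 0.0
10 20 550 [ 32.  24. 110. -16.  28. 125.] 0.0
10 30 515 [ 35.  21. 119. -36.  17. 146.] 13.1
10 30 550 [ 33.  23. 116. -37.  17. 146.] 7.5
10 42 515 [ 32.  19. 122. -40.   9. 146.] 52.9
10 42 550 [ 30.  22. 119. -41.   9. 146.] 47.9
20 0 515 [ 30.  28.  99.  -0.  53. 100.] 0.0
20 0 550 [28. 30. 94. -0. 55. 98.] 0.0
20 20 515 [ 32.  22. 115. -10.  24. 111.] 0.0
20 20 550 [ 30.  24. 111.  -8.  26. 107.] 0.0
20 30 515 [ 34.  21. 122. -43.  10. 144.] 0.0
20 30 550 [ 31.  23. 119. -32.  10. 131.] 0.0
20 42 515 [ 30.  19. 124. -49.   3. 146.] 39.9
20 42 550 [ 29.  22. 121. -50.   3. 146.] 35.4
28 0 515 [30. 28. 99. -0. 53. 92.] 0.0
28 0 550 [28. 30. 94. -0. 55. 90.] 0.0
28 20 515 [ 30.  22. 115.  -2.  23.  94.] 0.0
28 20 550 [ 28.  24. 111.  -0.  25.  90.] 0.0
28 30 515 [ 30.  21. 123. -11.   7. 103.] 0.0
28 30 550 [ 28.  23. 119.  -1.   8.  91.] 0.0
28 42 515 [ 31.  19. 124. -54.   3. 146.] 38.2
28 42 550 [ 30.  22. 121. -55.   3. 146.] 34.2
35 0 515 [30. 28. 99. -0. 53. 85.] 0.0
35 0 550 [28. 30. 94. -0. 55. 83.] 0.0
35 20 515 [ 29.  22. 115.   5.  23.  79.] 0.0
35 20 550 [ 27.  24. 111.   7.  26.  76.] 0.0
35 30 515 [ 28.  21. 123.  28.   8.  56.] 0.0
35 30 550 [ 26.  23. 119.  28.  10.  55.] 0.0
35 42 515 [ 27.  22. 132. 161.  17. -78.] 0.0
35 42 550 [ 25.  24. 128. 152.  15. -71.] 0.0
```

```bash
python3 -c "
from h import *
rot((180,-29,28),4)"
```

```text
rotvec total [ 0.041 -0.189 -0.086] per row [ 0.0103 -0.0472 -0.0214]
```

move_arm:
  plan:
    - {"tx": 0, "ty": 0, "tz": 0, "wx": 0.0103, "wy": -0.0472, "wz": -0.0214}
    - {"tx": 0, "ty": 0, "tz": 0, "wx": 0.0103, "wy": -0.0472, "wz": -0.0214}
    - {"tx": 0, "ty": 0, "tz": 0, "wx": 0.0103, "wy": -0.0472, "wz": -0.0214}
    - {"tx": 0, "ty": 0, "tz": 0, "wx": 0.0103, "wy": -0.0472, "wz": -0.0214}
    - {"tx": 0, "ty": 0, "tz": 0, "wx": 0, "wy": 0, "wz": 0}
    - {"tx": 0, "ty": 0, "tz": 0, "wx": 0, "wy": 0, "wz": 0}

```text
time_s: 40.3
ee_pos: [558.5, 281.8, 163.4]
ee_rot: [179.9, -29.4, 27.9]
force: [-0.5, 0.2, -2.3]
gripper_width: 43.6
gripper_force: 39.9
```

```bash
python3 -c "
from h import *
print(env.state()['ee_rot'],grasp()); rot((180,-29,28),4)
d=env.state()['ee_pos']-grasp(); T=np.array([535,293,82.])+d
go(T+[0,0,25],T)"
```

```text
[179.86000939 -29.43780961  27.9101677 ] [550.2407097  277.49265335 179.97456485]
rotvec total [ 0.003 -0.008 -0.001] per row [ 0.0008 -0.0019 -0.0003]
t 40.3 pos [558.5 281.8 163.4] tilt 29.4 yawy 27.8 q [ 25.  13. 112.   3.  25.  85.] w 43.6 F [-0.5  0.2 -2.3]
[543.27361498 297.33000054  90.4531456 ] cm [-4.13 -2.1   6.05] norm 7.61
[543.27361498 297.33000054  65.4531456 ] cm [-1.23 -0.01  2.18] norm 2.5
```

move_arm:
  plan:
    - {"tx": -1.38, "ty": -0.7, "tz": 2.02, "wx": 0, "wy": 0, "wz": 0}
    - {"tx": -1.38, "ty": -0.7, "tz": 2.02, "wx": 0, "wy": 0, "wz": 0}
    - {"tx": -1.38, "ty": -0.7, "tz": 2.02, "wx": 0, "wy": 0, "wz": 0}
    - {"tx": 0, "ty": 0, "tz": 0, "wx": 0, "wy": 0, "wz": 0}
    - {"tx": 0, "ty": 0, "tz": 0, "wx": 0, "wy": 0, "wz": 0}

```text
time_s: 40.72
ee_pos: [540.8, 296.7, 88.5]
ee_rot: [179.9, -29.2, 28.0]
force: [-0.0, 0.3, -2.2]
gripper_width: 44.1
gripper_force: 39.9
```

```bash
python3 -c "
from h import *
print(env.state()['ee_rot'],grasp())
p=env.state()['ee_pos']; go(p-[0,0,15],p-[0,0,25]); rot((180,-36,27.8),1)"
```

```text
[179.88675346 -29.16880631  28.00913287] [532.57067314 292.40061615 105.05584198]
t 40.7167 pos [540.8 296.7  88.5] tilt 29.2 yawy 28.0 q [ 28.  18. 118.   0.  14.  89.] w 44.1 F [-0.   0.3 -2.2]
[540.76396165 296.71620421  73.46531085] cm [-0.73 -0.    1.31] norm 1.5
[540.76396165 296.71620421  63.46531085] cm [-0.49 -0.    0.87] norm 1.0
rotvec total [0.    0.119 0.003] per row [0.     0.1192 0.0032]
```

move_arm:
  plan:
    - {"tx": 0, "ty": 0, "tz": 0, "wx": 0, "wy": 0.08, "wz": 0}
    - {"tx": -0.56, "ty": 0, "tz": 0.83, "wx": 0, "wy": 0, "wz": 0}
    - {"tx": -0.56, "ty": 0, "tz": 0.83, "wx": 0, "wy": 0, "wz": 0}
    - {"tx": 0, "ty": 0, "tz": 0, "wx": 0, "wy": 0, "wz": 0}
    - {"tx": 0, "ty": 0, "tz": 0, "wx": 0, "wy": 0, "wz": 0}

```text
time_s: 41.13
ee_pos: [543.4, 297.2, 71.6]
ee_rot: [179.9, -34.1, 27.9]
force: [0.2, 0.1, -2.1]
gripper_width: 43.7
gripper_force: 39.9
```

move_arm:
  plan:
    - {"tx": -0.17, "ty": 0, "tz": 0.25, "wx": 0, "wy": 0, "wz": 0}
    - {"tx": 0, "ty": 0, "tz": 0, "wx": 0, "wy": 0, "wz": 0}
    - {"tx": 0, "ty": 0, "tz": 0, "wx": 0, "wy": 0, "wz": 0}

```text
time_s: 41.38
ee_pos: [543.4, 297.4, 69.2]
ee_rot: [179.9, -34.0, 28.0]
force: [-0.6, -0.4, -1.7]
gripper_width: 43.8
gripper_force: 39.9
```

```bash
python3 -c "
from h import *
print(env.state()['ee_rot'],grasp()); go()
g=grab_frame('side'); save('s15',g)"
```

```text
[179.89240113 -33.95168392  27.96867209] [533.98802655 292.42254526  84.96286216]
t 41.3833 pos [543.4 297.4  69.2] tilt 34.0 yawy 27.9 q [ 28.  20. 123.   2.   3.  87.] w 43.8 F [-0.6 -0.4 -1.7]
```

move_arm:
  plan:
    - {"tx": 0, "ty": 0, "tz": 0, "wx": 0, "wy": -0.06, "wz": 0}
    - {"tx": -0.15, "ty": 0, "tz": 0.26, "wx": 0, "wy": 0, "wz": 0}
    - {"tx": -0.15, "ty": 0, "tz": 0.26, "wx": 0, "wy": 0, "wz": 0}
    - {"tx": 0, "ty": 0, "tz": 0, "wx": 0, "wy": 0, "wz": 0}
    - {"tx": 0, "ty": 0, "tz": 0, "wx": 0, "wy": 0, "wz": 0}

```text
time_s: 41.85
ee_pos: [541.8, 296.7, 61.3]
ee_rot: [179.9, -30.3, 28.0]
force: [-0.4, -0.9, -1.9]
gripper_width: 43.6
gripper_force: 39.9
```

move_arm:
  plan:
    - {"tx": -0.15, "ty": 0, "tz": 0.26, "wx": 0, "wy": 0, "wz": 0}
    - {"tx": 0, "ty": 0, "tz": 0, "wx": 0, "wy": 0, "wz": 0}
    - {"tx": 0, "ty": 0, "tz": 0, "wx": 0, "wy": 0, "wz": 0}

```text
time_s: 42.1
ee_pos: [543.8, 297.3, 60.6]
ee_rot: [179.9, -30.6, 28.0]
force: [-1.7, -2.9, 5.0]
gripper_width: 43.7
gripper_force: 40.0
```

```bash
python3 -c "
from h import *
print(env.state()['ee_rot'],grasp()); go()"
```

```text
[179.87734817 -30.64693787  27.97159935] [535.23068296 292.80389393  76.94989082]
t 42.1 pos [543.8 297.3  60.6] tilt 30.6 yawy 27.9 q [ 28.  21. 121.   1.   7.  89.] w 43.7 F [-1.7 -2.9  5. ]
```

move_arm:
  plan:
    - {"tx": 0, "ty": 0, "tz": 0, "wx": 0, "wy": 0, "wz": 0}
    - {"tx": 0, "ty": 0, "tz": 0, "wx": 0, "wy": 0, "wz": 0}
    - {"tx": -0.1, "ty": 0, "tz": 0.17, "wx": 0, "wy": 0, "wz": 0}
    - {"tx": -0.1, "ty": 0, "tz": 0.17, "wx": 0, "wy": 0, "wz": 0}
    - {"tx": 0, "ty": 0, "tz": 0, "wx": 0, "wy": 0, "wz": 0}
    - {"tx": 0, "ty": 0, "tz": 0, "wx": 0, "wy": 0, "wz": 0}
  force: 6

```text
time_s: 42.6
ee_pos: [544.8, 297.8, 57.3]
ee_rot: [179.9, -30.8, 28.0]
force: [0.4, -3.0, 5.5]
gripper_width: 43.9
gripper_force: 6.0
```

move_arm:
  plan:
    - {"tx": 0, "ty": 0, "tz": 0, "wx": 0, "wy": 0, "wz": 0}
    - {"tx": 0, "ty": 0, "tz": 0, "wx": 0, "wy": 0, "wz": 0}
    - {"tx": 0, "ty": 0, "tz": 0, "wx": 0, "wy": 0, "wz": 0}
    - {"tx": 0, "ty": 0, "tz": 0, "wx": 0, "wy": 0, "wz": 0}
    - {"tx": 0, "ty": 0, "tz": 0, "wx": 0, "wy": 0, "wz": 0}
  gripper: 6.0

```text
time_s: 43.02
ee_pos: [542.4, 297.1, 54.8]
ee_rot: [179.9, -30.4, 28.0]
force: [-0.3, 0.1, 0.1]
gripper_width: 60.1
gripper_force: 0.0
```

Run:
```python
from h import *
import pickle
go()
g=grab_frame('side'); save('s16',g); pickle.dump(g,open('s16.pkl','wb'))
# compare with wireframe of upright tin at guess: dark cap pixels near projected cap
gr=cv2.cvtColor(g['color'],cv2.COLOR_RGB2GRAY)
p=w2p(g,[(532,292,102),(532,292,0)]); print(p)
```

```text
t 43.0167 pos [542.4 297.1  54.8] tilt 30.4 yawy 27.9 q [ 28.  21. 121.   1.   7.  89.] w 60.1 F [-0.3  0.1  0.1]
[[269.54972997 294.51114282]
 [273.06114912 326.96412604]]
```

move_arm:
  plan:
    - {"tx": 0, "ty": 0, "tz": -1.5, "wx": 0, "wy": 0, "wz": 0}
    - {"tx": 0, "ty": 0, "tz": -3, "wx": 0, "wy": 0, "wz": 0}
    - {"tx": 0, "ty": 0, "tz": -4, "wx": 0, "wy": 0, "wz": 0}
    - {"tx": 0, "ty": 0, "tz": -4, "wx": 0, "wy": 0, "wz": 0}
    - {"tx": 0, "ty": 0, "tz": -4, "wx": 0, "wy": 0, "wz": 0}
    - {"tx": 0, "ty": 0, "tz": 0, "wx": 0, "wy": 0, "wz": 0}
    - {"tx": 0, "ty": 0, "tz": 0, "wx": 0, "wy": 0, "wz": 0}

```text
time_s: 43.65
ee_pos: [469.1, 258.4, 200.4]
ee_rot: [179.9, -30.7, 28.0]
force: [0.9, 1.4, -0.7]
gripper_width: 59.9
gripper_force: 0.0
```

```bash
cat >> h.py <<'E'
def caps(f,box,z=110,amin=20,amax=4000,th=45):
    x0,x1,y0,y1=box; g=cv2.cvtColor(f['color'],cv2.COLOR_RGB2GRAY)[y0:y1,x0:x1]
    n,l,st,ce=cv2.connectedComponentsWithStats((g<th).astype(np.uint8))
    for i in range(1,n):
        if amin<st[i,4]<amax: u=ce[i]+[x0,y0]; print(u.round(0),st[i].tolist(),'world z',z,p2w(f,[u],z)[0].round(0))
E
python3 - <<'E'
from h import *
import pickle
go()
g=grab_frame('side'); save('s17',g); caps(g,(220,400,200,350))
f=grab_frame('wrist'); save('w17',f); pickle.dump(f,open('w17.pkl','wb')); print('wrist'); caps(f,(0,640,0,250),amax=3000)
f=grab_frame('scene'); save('c17',f); print('scene'); caps(f,(280,420,170,260))
E
```

```text
t 43.65 pos [469.1 258.4 200.4] tilt 30.7 yawy 27.9 q [ 28.   2. 120.   0.  27.  89.] w 59.9 F [ 0.9  1.4 -0.7]
[328. 237.] [80, 0, 54, 68, 1531] world z 110 [532.  84. 110.]
[371. 209.] [117, 0, 63, 25, 909] world z 110 [504. -66. 110.]
[229. 252.] [2, 47, 15, 11, 132] world z 110 [680. 251. 110.]
[271. 293.] [44, 88, 14, 12, 134] world z 110 [527. 294. 110.]
[365. 302.] [138, 95, 16, 14, 161] world z 110 [361. 207. 110.]
[373. 324.] [149, 109, 11, 32, 136] world z 110 [319. 247. 110.]
wrist
[11. 10.] [0, 0, 31, 32, 449] world z 110 [573. 644. 110.]
[445.   1.] [440, 0, 11, 3, 25] world z 110 [753. 290. 110.]
[478.   7.] [468, 0, 23, 16, 283] world z 110 [762. 262. 110.]
[506. 101.] [488, 84, 37, 34, 973] world z 110 [681. 208. 110.]
[436. 195.] [422, 190, 26, 12, 161] world z 110 [581. 226. 110.]
[325. 215.] [308, 196, 35, 38, 1060] world z 110 [530. 289. 110.]
scene
[294. 187.] [12, 15, 6, 5, 24] world z 110 [374. 192. 110.]
[358. 190.] [76, 18, 6, 5, 25] world z 110 [539. 281. 110.]
[323. 215.] [40, 43, 6, 5, 23] world z 110 [529. 101. 110.]
[302. 227.] [20, 55, 6, 5, 23] world z 110 [517.  21. 110.]
```

Both the side and wrist views put T1's cap 110 mm up at about (528,292), so it is upright and in the lane. T2 next.

```bash
python3 -c "
from h import *
go((555,213,200)); rot((180,50,8),12)"
```

```text
t 43.8 pos [468.3 257.9 196. ] tilt 30.2 yawy 27.9 q [ 28.   3. 120.   0.  27.  89.] w 60.0 F [ 0.2 -0.6  0. ]
(555, 213, 200) cm [4.99 8.03 2.46] norm 9.77
rotvec total [ 0.066 -1.386  0.372] per row [ 0.0055 -0.1155  0.031 ]
```

move_arm:
  plan:
    - {"tx": 1.66, "ty": 2.68, "tz": 0.82, "wx": 0, "wy": 0, "wz": 0}
    - {"tx": 1.66, "ty": 2.68, "tz": 0.82, "wx": 0, "wy": 0, "wz": 0}
    - {"tx": 1.66, "ty": 2.68, "tz": 0.82, "wx": 0, "wy": 0, "wz": 0}
    - {"tx": 0, "ty": 0, "tz": 0, "wx": 0.0055, "wy": -0.1155, "wz": 0.031}
    - {"tx": 0, "ty": 0, "tz": 0, "wx": 0.0055, "wy": -0.1155, "wz": 0.031}
    - {"tx": 0, "ty": 0, "tz": 0, "wx": 0.0055, "wy": -0.1155, "wz": 0.031}
    - {"tx": 0, "ty": 0, "tz": 0, "wx": 0.0055, "wy": -0.1155, "wz": 0.031}
    - {"tx": 0, "ty": 0, "tz": 0, "wx": 0.0055, "wy": -0.1155, "wz": 0.031}
    - {"tx": 0, "ty": 0, "tz": 0, "wx": 0.0055, "wy": -0.1155, "wz": 0.031}

```text
time_s: 44.55
ee_pos: [555.8, 213.3, 200.1]
ee_rot: [-176.3, 10.1, 18.5]
force: [-0.3, 0.3, -0.5]
gripper_width: 60.1
gripper_force: 0.0
```

move_arm:
  plan:
    - {"tx": 0, "ty": 0, "tz": 0, "wx": 0.0055, "wy": -0.1155, "wz": 0.031}
    - {"tx": 0, "ty": 0, "tz": 0, "wx": 0.0055, "wy": -0.1155, "wz": 0.031}
    - {"tx": 0, "ty": 0, "tz": 0, "wx": 0.0055, "wy": -0.1155, "wz": 0.031}
    - {"tx": 0, "ty": 0, "tz": 0, "wx": 0.0055, "wy": -0.1155, "wz": 0.031}
    - {"tx": 0, "ty": 0, "tz": 0, "wx": 0.0055, "wy": -0.1155, "wz": 0.031}
    - {"tx": 0, "ty": 0, "tz": 0, "wx": 0.0055, "wy": -0.1155, "wz": 0.031}
    - {"tx": 0, "ty": 0, "tz": 0, "wx": 0, "wy": 0, "wz": 0}
    - {"tx": 0, "ty": 0, "tz": 0, "wx": 0, "wy": 0, "wz": 0}

```text
time_s: 45.22
ee_pos: [555.8, 213.0, 196.3]
ee_rot: [180.0, 50.2, 8.0]
force: [-0.7, 0.3, 0.8]
gripper_width: 60.1
gripper_force: 0.0
```

```bash
python3 -c "
from h import *
go((570,212.7,120),(570,212.7,20)); rot((180,50,8),1)
g=grab_frame('side'); caps(g,(220,400,200,350))"
```

```text
t 45.2167 pos [555.8 213.  196.3] tilt -50.2 yawy 8.0 q [ 16.  49.  54.   8. 127. 100.] w 60.1 F [-0.7  0.3  0.8]
(570, 212.7, 120) cm [6.77 0.22 3.8 ] norm 7.76
(570, 212.7, 20) cm [ 7.69 -0.    6.4 ] norm 10.0
rotvec total [-0.     0.004 -0.   ] per row [-0.      0.0041 -0.0004]
[226. 205.] [0, 0, 16, 15, 95] world z 110 [811. 124. 110.]
[248. 215.] [15, 0, 40, 37, 379] world z 110 [737. 124. 110.]
[279. 212.] [41, 0, 34, 27, 367] world z 110 [682.  72. 110.]
[367. 204.] [144, 0, 6, 9, 27] world z 110 [523. -78. 110.]
[392. 212.] [165, 5, 14, 13, 91] world z 110 [457. -83. 110.]
[225. 217.] [0, 11, 11, 14, 41] world z 110 [777. 162. 110.]
[349. 230.] [124, 25, 11, 10, 97] world z 110 [506.  34. 110.]
[325. 247.] [100, 42, 11, 11, 99] world z 110 [516. 117. 110.]
[229. 252.] [2, 48, 15, 10, 130] world z 110 [680. 251. 110.]
[270. 294.] [44, 88, 13, 12, 127] world z 110 [527. 295. 110.]
[364. 302.] [138, 96, 14, 13, 143] world z 110 [361. 207. 110.]
```

move_arm:
  plan:
    - {"tx": 2.26, "ty": 0.07, "tz": 1.27, "wx": 0, "wy": 0, "wz": 0}
    - {"tx": 2.26, "ty": 0.07, "tz": 1.27, "wx": 0, "wy": 0, "wz": 0}
    - {"tx": 2.26, "ty": 0.07, "tz": 1.27, "wx": 0, "wy": 0, "wz": 0}
    - {"tx": 2.4, "ty": 0, "tz": 2.0, "wx": 0, "wy": 0, "wz": 0}
    - {"tx": 2.4, "ty": 0, "tz": 2.0, "wx": 0, "wy": 0, "wz": 0}
    - {"tx": 1.7, "ty": 0, "tz": 1.4, "wx": 0, "wy": 0, "wz": 0}
    - {"tx": 1.2, "ty": 0, "tz": 1.0, "wx": 0, "wy": 0, "wz": 0}
    - {"tx": 0, "ty": 0, "tz": 0, "wx": 0, "wy": 0, "wz": 0}
    - {"tx": 0, "ty": 0, "tz": 0, "wx": 0, "wy": 0, "wz": 0}

```text
time_s: 46.02
ee_pos: [570.8, 213.4, 26.7]
ee_rot: [-179.9, 49.8, 8.1]
force: [-0.1, -0.5, 0.0]
gripper_width: 60.0
gripper_force: 0.0
```

move_arm:
  plan:
    - {"tx": 0, "ty": 0, "tz": 0, "wx": 0, "wy": 0, "wz": 0}
    - {"tx": 0, "ty": 0, "tz": 0, "wx": 0, "wy": 0, "wz": 0}
    - {"tx": 0, "ty": 0, "tz": 0, "wx": 0, "wy": 0, "wz": 0}
    - {"tx": 0, "ty": 0, "tz": 0, "wx": 0, "wy": 0, "wz": 0}
    - {"tx": 0, "ty": 0, "tz": 0, "wx": 0, "wy": 0, "wz": 0}
    - {"tx": 0, "ty": 0, "tz": 0, "wx": 0, "wy": 0, "wz": 0}
  gripper: 3.0
  force: 40

```text
time_s: 46.52
ee_pos: [571.5, 213.3, 27.0]
ee_rot: [-179.9, 49.8, 8.1]
force: [2.0, 0.6, 7.0]
gripper_width: 44.1
gripper_force: 39.9
```

```bash
python3 -c "
from h import *
p=env.state()['ee_pos']; print(env.state()['ee_rot'],grasp(),env.state()['gripper_force'])
go(p+[-20,-5,140])"
```

```text
[-179.88589954   49.75610903    8.06832956] [585.82835636 215.29331636  39.29317029] 39.94253396987915
t 46.5167 pos [571.5 213.3  27. ] tilt -49.8 yawy 8.0 q [ 16.  58.  59.   7. 112.  98.] w 44.1 F [2.  0.6 7. ]
[551.46390529 208.29526783 167.01838526] cm [-12.01   0.2   -7.48] norm 14.15
```

move_arm:
  plan:
    - {"tx": -1.2, "ty": 0, "tz": -0.7, "wx": 0, "wy": 0, "wz": 0}
    - {"tx": -2.7, "ty": 0, "tz": -1.7, "wx": 0, "wy": 0, "wz": 0}
    - {"tx": -2.7, "ty": 0, "tz": -1.7, "wx": 0, "wy": 0, "wz": 0}
    - {"tx": -2.7, "ty": 0, "tz": -1.7, "wx": 0, "wy": 0, "wz": 0}
    - {"tx": -2.7, "ty": 0, "tz": -1.7, "wx": 0, "wy": 0, "wz": 0}
    - {"tx": 0, "ty": 0, "tz": 0, "wx": 0, "wy": 0, "wz": 0}
    - {"tx": 0, "ty": 0, "tz": 0, "wx": 0, "wy": 0, "wz": 0}

```text
time_s: 47.1
ee_pos: [551.6, 210.6, 167.3]
ee_rot: [-179.9, 49.5, 8.1]
force: [0.3, -0.1, -1.9]
gripper_width: 44.0
gripper_force: 39.9
```

```bash
python3 -c "
from h import *
rot((180,-31,21),12); go(); print(env.state()['gripper_force'])"
```

```text
rotvec total [-0.041  1.399 -0.243] per row [-0.0034  0.1166 -0.0203]
t 47.1 pos [551.6 210.6 167.3] tilt -49.5 yawy 8.0 q [ 16.  49.  57.   7. 123.  99.] w 44.0 F [ 0.3 -0.1 -1.9]
39.936659932136536
```

move_arm:
  plan:
    - {"tx": 0, "ty": 0, "tz": 0, "wx": -0.0034, "wy": 0.1166, "wz": -0.0203}
    - {"tx": 0, "ty": 0, "tz": 0, "wx": -0.0034, "wy": 0.1166, "wz": -0.0203}
    - {"tx": 0, "ty": 0, "tz": 0, "wx": -0.0034, "wy": 0.1166, "wz": -0.0203}
    - {"tx": 0, "ty": 0, "tz": 0, "wx": -0.0034, "wy": 0.1166, "wz": -0.0203}
    - {"tx": 0, "ty": 0, "tz": 0, "wx": -0.0034, "wy": 0.1166, "wz": -0.0203}
    - {"tx": 0, "ty": 0, "tz": 0, "wx": -0.0034, "wy": 0.1166, "wz": -0.0203}
    - {"tx": 0, "ty": 0, "tz": 0, "wx": -0.0034, "wy": 0.1166, "wz": -0.0203}
    - {"tx": 0, "ty": 0, "tz": 0, "wx": -0.0034, "wy": 0.1166, "wz": -0.0203}
    - {"tx": 0, "ty": 0, "tz": 0, "wx": -0.0034, "wy": 0.1166, "wz": -0.0203}
    - {"tx": 0, "ty": 0, "tz": 0, "wx": -0.0034, "wy": 0.1166, "wz": -0.0203}
    - {"tx": 0, "ty": 0, "tz": 0, "wx": -0.0034, "wy": 0.1166, "wz": -0.0203}
    - {"tx": 0, "ty": 0, "tz": 0, "wx": -0.0034, "wy": 0.1166, "wz": -0.0203}

```text
time_s: 48.1
ee_pos: [549.4, 209.9, 164.3]
ee_rot: [-180.0, -30.8, 21.1]
force: [-0.1, -0.5, -2.5]
gripper_width: 44.1
gripper_force: 39.9
```

move_arm:
  plan:
    - {"tx": 0, "ty": 0, "tz": 0, "wx": 0, "wy": 0, "wz": 0}
    - {"tx": 0, "ty": 0, "tz": 0, "wx": 0, "wy": 0, "wz": 0}

```text
time_s: 48.27
ee_pos: [548.0, 209.3, 162.4]
ee_rot: [-179.9, -30.2, 20.9]
force: [0.7, 0.6, -1.7]
gripper_width: 44.0
gripper_force: 39.9
```

```bash
python3 -c "
from h import *
print(env.state()['ee_rot'],grasp(),env.state()['gripper_force']); rot((180,-31,21),1)
d=env.state()['ee_pos']-grasp(); T=np.array([533,204,80.])+d
go(T+[0,0,25],T)"
```

```text
[-179.90582333  -30.18351058   20.93284485] [539.07855614 205.89704348 178.84937341] 39.93573188781738
rotvec total [-0.001  0.014 -0.001] per row [-0.001   0.0142 -0.001 ]
t 48.2667 pos [548.  209.3 162.4] tilt 30.2 yawy 21.0 q [ 19.  10. 117.   2.  23.  86.] w 44.0 F [ 0.7  0.6 -1.7]
[541.9110061  207.44207375  88.57605107] cm [-4.26 -0.03  6.06] norm 7.41
[541.9110061  207.44207375  63.57605107] cm [-1.26  0.    2.16] norm 2.5
```

move_arm:
  plan:
    - {"tx": -1.42, "ty": 0, "tz": 2.02, "wx": 0, "wy": 0, "wz": 0}
    - {"tx": -1.42, "ty": 0, "tz": 2.02, "wx": 0, "wy": 0, "wz": 0}
    - {"tx": -1.42, "ty": 0, "tz": 2.02, "wx": 0, "wy": 0, "wz": 0}
    - {"tx": -0.6, "ty": 0, "tz": 1.0, "wx": 0, "wy": 0, "wz": 0}
    - {"tx": -0.4, "ty": 0, "tz": 0.7, "wx": 0, "wy": 0, "wz": 0}
    - {"tx": 0, "ty": 0, "tz": 0, "wx": 0, "wy": 0, "wz": 0}
    - {"tx": 0, "ty": 0, "tz": 0, "wx": 0, "wy": 0, "wz": 0}

```text
time_s: 48.85
ee_pos: [547.8, 209.1, 72.1]
ee_rot: [-179.9, -30.7, 21.0]
force: [-0.2, 0.8, -1.9]
gripper_width: 43.9
gripper_force: 39.9
```

```bash
python3 -c "
from h import *
print(env.state()['ee_rot'],grasp()); go()"
```

```text
[-179.92676876  -30.72422403   20.9517646 ] [538.75002183 205.64897807  88.40002028]
t 48.85 pos [547.8 209.1  72.1] tilt 30.7 yawy 21.0 q [ 19.  17. 125.   7.   7.  81.] w 43.9 F [-0.2  0.8 -1.9]
```

move_arm:
  plan:
    - {"tx": -0.3, "ty": 0, "tz": 0.5, "wx": 0, "wy": -0.03, "wz": 0}
    - {"tx": -0.25, "ty": 0, "tz": 0.44, "wx": 0, "wy": 0, "wz": 0}
    - {"tx": 0, "ty": 0, "tz": 0, "wx": 0, "wy": 0, "wz": 0}
    - {"tx": 0, "ty": 0, "tz": 0, "wx": 0, "wy": 0, "wz": 0}

```text
time_s: 49.18
ee_pos: [546.0, 208.5, 61.2]
ee_rot: [-179.9, -29.0, 21.0]
force: [0.4, -0.5, -2.5]
gripper_width: 43.9
gripper_force: 39.9
```

move_arm:
  plan:
    - {"tx": -0.1, "ty": 0, "tz": 0.17, "wx": 0, "wy": 0, "wz": 0}
    - {"tx": 0, "ty": 0, "tz": 0, "wx": 0, "wy": 0, "wz": 0}
    - {"tx": 0, "ty": 0, "tz": 0, "wx": 0, "wy": 0, "wz": 0}

```text
time_s: 49.43
ee_pos: [546.3, 208.4, 60.3]
ee_rot: [-180.0, -29.2, 21.0]
force: [-2.5, -2.6, 5.9]
gripper_width: 44.0
gripper_force: 40.0
```

move_arm:
  plan:
    - {"tx": -0.1, "ty": 0, "tz": 0.17, "wx": 0, "wy": 0, "wz": 0}
    - {"tx": 0, "ty": 0, "tz": 0, "wx": 0, "wy": 0, "wz": 0}
    - {"tx": 0, "ty": 0, "tz": 0, "wx": 0, "wy": 0, "wz": 0}

```text
time_s: 49.68
ee_pos: [547.1, 208.5, 60.1]
ee_rot: [-180.0, -29.4, 21.0]
force: [-6.9, -5.1, 16.9]
gripper_width: 43.8
gripper_force: 40.0
```

```bash
python3 -c "
from h import *
print(env.state()['ee_rot'],grasp()); go()"
```

```text
[-179.97912231  -29.35878801   20.97908879] [538.37969941 205.20438125  76.6902059 ]
t 49.6833 pos [547.1 208.5  60.1] tilt 29.4 yawy 21.0 q [ 19.  19. 124.   7.   8.  82.] w 43.8 F [-6.9 -5.1 16.9]
```

Contact. I loosen the grip, press the foot level, then open.

move_arm:
  plan:
    - {"tx": 0, "ty": 0, "tz": 0, "wx": 0, "wy": 0, "wz": 0}
    - {"tx": 0, "ty": 0, "tz": 0, "wx": 0, "wy": 0, "wz": 0}
    - {"tx": -0.1, "ty": 0, "tz": 0.17, "wx": 0, "wy": 0, "wz": 0}
    - {"tx": 0, "ty": 0, "tz": 0, "wx": 0, "wy": 0, "wz": 0}
    - {"tx": 0, "ty": 0, "tz": 0, "wx": 0, "wy": 0, "wz": 0}
  force: 6

```text
time_s: 50.1
ee_pos: [548.5, 209.1, 58.7]
ee_rot: [180.0, -29.5, 21.1]
force: [-3.0, -1.7, 13.8]
gripper_width: 43.7
gripper_force: 6.0
```

move_arm:
  plan:
    - {"tx": 0, "ty": 0, "tz": 0, "wx": 0, "wy": 0, "wz": 0}
    - {"tx": 0, "ty": 0, "tz": 0, "wx": 0, "wy": 0, "wz": 0}
    - {"tx": 0, "ty": 0, "tz": 0, "wx": 0, "wy": 0, "wz": 0}
    - {"tx": 0, "ty": 0, "tz": 0, "wx": 0, "wy": 0, "wz": 0}
    - {"tx": 0, "ty": 0, "tz": 0, "wx": 0, "wy": 0, "wz": 0}
  gripper: 5.6

```text
time_s: 50.52
ee_pos: [548.3, 209.1, 58.7]
ee_rot: [180.0, -29.5, 21.1]
force: [-3.1, -0.8, 14.6]
gripper_width: 55.9
gripper_force: 0.0
```

move_arm:
  plan:
    - {"tx": 0, "ty": 0, "tz": -1.5, "wx": 0, "wy": 0, "wz": 0}
    - {"tx": 0, "ty": 0, "tz": -3, "wx": 0, "wy": 0, "wz": 0}
    - {"tx": 0, "ty": 0, "tz": -4, "wx": 0, "wy": 0, "wz": 0}
    - {"tx": 0, "ty": 0, "tz": -4, "wx": 0, "wy": 0, "wz": 0}
    - {"tx": 0, "ty": 0, "tz": -4, "wx": 0, "wy": 0, "wz": 0}
    - {"tx": 0, "ty": 0, "tz": -3, "wx": 0, "wy": 0, "wz": 0}
    - {"tx": 0, "ty": 0, "tz": 0, "wx": 0, "wy": 0, "wz": 0}

```text
time_s: 51.1
ee_pos: [458.6, 174.8, 233.1]
ee_rot: [-180.0, -29.8, 21.0]
force: [0.4, 0.4, 0.8]
gripper_width: 55.7
gripper_force: 0.0
```

Run:
```python
from h import *
go(); rot((180,0,0),6)
g=grab_frame('side'); save('s18',g); caps(g,(220,400,200,350))
f=grab_frame('wrist'); print('wrist'); caps(f,(0,640,0,250),amax=3000)
f=grab_frame('scene'); save('c18',f); print('scene'); caps(f,(280,420,170,260))
```

```text
t 51.1 pos [458.6 174.8 233.1] tilt 29.8 yawy 21.0 q [ 19.  -4. 120.   2.  34.  86.] w 55.7 F [0.4 0.4 0.8]
rotvec total [-0.096 -0.514  0.358] per row [-0.0159 -0.0857  0.0597]
[369. 210.] [114, 0, 66, 30, 1080] world z 110 [505. -57. 110.]
[349. 232.] [124, 29, 11, 7, 52] world z 110 [501.  41. 110.]
[325. 248.] [100, 43, 12, 11, 100] world z 110 [515. 117. 110.]
[229. 252.] [2, 47, 15, 11, 132] world z 110 [680. 251. 110.]
[293. 268.] [67, 62, 13, 12, 121] world z 110 [535. 210. 110.]
[270. 293.] [44, 87, 14, 13, 135] world z 110 [527. 294. 110.]
[365. 302.] [138, 95, 15, 14, 162] world z 110 [361. 207. 110.]
[373. 324.] [149, 108, 8, 32, 137] world z 110 [320. 246. 110.]
wrist
[397.  64.] [381, 49, 34, 31, 799] world z 110 [685. 192. 110.]
[576. 131.] [571, 127, 10, 9, 69] world z 110 [681.  27. 110.]
[224. 180.] [209, 164, 32, 33, 803] world z 110 [530. 288. 110.]
[325. 206.] [310, 190, 31, 33, 829] world z 110 [538. 204. 110.]
scene
[294. 187.] [12, 15, 6, 5, 27] world z 110 [374. 191. 110.]
[358. 190.] [76, 18, 6, 5, 22] world z 110 [540. 280. 110.]
[346. 203.] [64, 31, 6, 5, 24] world z 110 [548. 193. 110.]
[323. 215.] [40, 43, 6, 5, 25] world z 110 [528. 101. 110.]
[302. 227.] [20, 54, 6, 7, 28] world z 110 [517.  21. 110.]
```

Both tipped tins now stand upright, with caps at (528,292) and (536,206) and 110 mm up. Next, a look at the switch from above.

move_arm:
  plan:
    - {"tx": 0, "ty": 0, "tz": 0, "wx": -0.0159, "wy": -0.0857, "wz": 0.0597}
    - {"tx": 0, "ty": 0, "tz": 0, "wx": -0.0159, "wy": -0.0857, "wz": 0.0597}
    - {"tx": 0, "ty": 0, "tz": 0, "wx": -0.0159, "wy": -0.0857, "wz": 0.0597}
    - {"tx": 0, "ty": 0, "tz": 0, "wx": -0.0159, "wy": -0.0857, "wz": 0.0597}
    - {"tx": 0, "ty": 0, "tz": 0, "wx": -0.0159, "wy": -0.0857, "wz": 0.0597}
    - {"tx": 0, "ty": 0, "tz": 0, "wx": -0.0159, "wy": -0.0857, "wz": 0.0597}
    - {"tx": 0, "ty": 0, "tz": 0, "wx": 0, "wy": 0, "wz": 0}
  gripper: 0
  force: 20

```text
time_s: 51.83
ee_pos: [460.3, 175.2, 222.7]
ee_rot: [179.7, 1.0, -0.1]
force: [1.4, 0.8, -0.2]
gripper_width: 12.5
gripper_force: 0.0
```

move_arm:
  plan:
    - {"tx": 1.05, "ty": 3.77, "tz": -0.43, "wx": 0, "wy": 0, "wz": 0}
    - {"tx": 1.05, "ty": 3.77, "tz": -0.43, "wx": 0, "wy": 0, "wz": 0}
    - {"tx": 1.05, "ty": 3.77, "tz": -0.43, "wx": 0, "wy": 0, "wz": 0}
    - {"tx": 1.05, "ty": 3.77, "tz": -0.43, "wx": 0, "wy": 0, "wz": 0}
    - {"tx": 1.05, "ty": 3.77, "tz": -0.43, "wx": 0, "wy": 0, "wz": 0}
    - {"tx": 1.05, "ty": 3.77, "tz": -0.43, "wx": 0, "wy": 0, "wz": 0}
    - {"tx": 1.05, "ty": 3.77, "tz": -0.43, "wx": 0, "wy": 0, "wz": 0}
    - {"tx": 1.05, "ty": 3.77, "tz": -0.43, "wx": 0, "wy": 0, "wz": 0}
    - {"tx": 1.05, "ty": 3.77, "tz": -0.43, "wx": 0, "wy": 0, "wz": 0}
    - {"tx": 1.05, "ty": 3.77, "tz": -0.43, "wx": 0, "wy": 0, "wz": 0}
    - {"tx": 1.05, "ty": 3.77, "tz": -0.43, "wx": 0, "wy": 0, "wz": 0}

```text
time_s: 52.75
ee_pos: [573.2, -241.8, 271.4]
ee_rot: [179.8, 0.8, 0.1]
force: [0.6, 1.8, 0.3]
gripper_width: 0.3
gripper_force: 0.0
```

move_arm:
  plan:
    - {"tx": 0, "ty": 0, "tz": 0, "wx": 0, "wy": 0, "wz": 0}
    - {"tx": 0, "ty": 0, "tz": 0, "wx": 0, "wy": 0, "wz": 0}
    - {"tx": 0, "ty": 0, "tz": 0, "wx": 0, "wy": 0, "wz": 0}

```text
time_s: 53.0
ee_pos: [572.8, -239.5, 271.4]
ee_rot: [179.8, 0.9, 0.0]
force: [0.5, -0.5, -0.9]
gripper_width: 0.6
gripper_force: 0.0
```

Run:
```python
from h import *
import pickle
go(); f=grab_frame('wrist'); pickle.dump(f,open('w19.pkl','wb')); save('w19',f)
print(w2p(f,[(660,-238,25),(674,-243,88),(529,-185,25)]))
g=pickle.load(open('side0.pkl','rb')); c=pickle.load(open('scene0.pkl','rb'))
print('scene/side ball blobs'); caps(c,(280,310,300,322),z=83); caps(g,(340,362,155,178),z=83,th=60)
a=f['color'][0:300]; a=cv2.resize(a,(800,375)); cv2.imwrite('pics/m19.png',a[:,:,::-1])
```

```text
t 53.0 pos [ 572.8 -239.5  271.4] tilt -0.9 yawy 0.0 q [-23.  21.  77.  -1.  83.  67.] w 0.6 F [ 0.5 -0.5 -0.9]
[[321.07728542 110.12654817]
 [326.89784859  90.22162282]
 [270.78895417 239.34823233]]
scene/side ball blobs
[350. 165.] [6, 6, 9, 9, 64] world z 83 [ 677. -249.   83.]
```

View pics/m19.png

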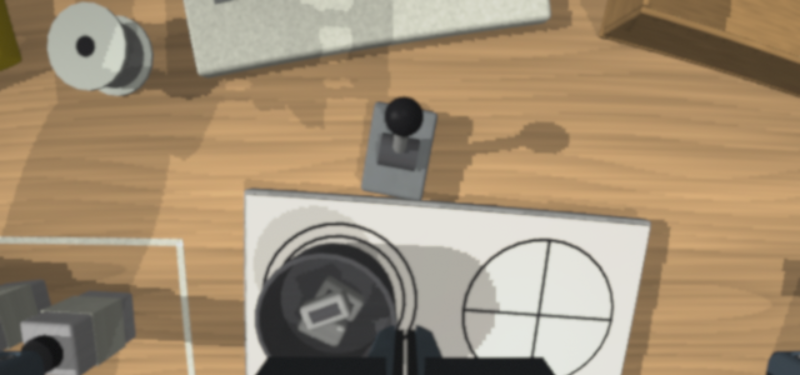

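The picture shows the switch base centred at about (399,150) in the crop, that is (319,120) in the frame. The ball is at (404,116), which is (323,93) in the frame.

Run:
```python
from h import *
import pickle
f=pickle.load(open('w19.pkl','rb')); q=lambda *l:[(x/1.25,y/1.25) for x,y in l]
V=np.array(f['view']); print('cam',-V[:3,:3].T@V[:3,3])
B=p2w(f,q((376,103),(437,111),(421,199),(362,189)),25); print(B.round(0).tolist(),B.mean(0))
for z in (60,72,83,92): print(z,p2w(f,q((404,116)),z)[0].round(0), p2w(pickle.load(open('side0.pkl','rb')),[(350,165)],z)[0].round(0))
print('slot',p2w(f,q((400,152)),25).round(0))
# sharp ball position in side now
```

```text
cam [ 647.35344046 -239.52352076  441.93663966]
[[686.0, -218.0, 25.0], [680.0, -266.0, 25.0], [612.0, -254.0, 25.0], [620.0, -207.0, 25.0]] [ 649.74086809 -236.09552559   25.        ]
60 [ 674. -240.   60.] [ 698. -282.   60.]
72 [ 673. -240.   72.] [ 688. -265.   72.]
83 [ 672. -240.   83.] [ 678. -249.   83.]
92 [ 672. -240.   92.] [ 671. -236.   92.]
slot [[ 649. -237.   25.]]
```

The ball triangulates to (672,-239,90). That puts "off" leaning away from the robot, so "on" is a push toward the robot along (-0.985, 0.17). I approach from behind the ball with closed fingers.

move_arm:
  plan:
    - {"tx": 0, "ty": 0, "tz": 0, "wx": 0, "wy": 0, "wz": 0.087}
    - {"tx": 0, "ty": 0, "tz": 0, "wx": 0, "wy": 0, "wz": 0.087}
    - {"tx": 2.89, "ty": -0.34, "tz": 0, "wx": 0, "wy": 0, "wz": 0}
    - {"tx": 2.89, "ty": -0.34, "tz": 0, "wx": 0, "wy": 0, "wz": 0}
    - {"tx": 2.89, "ty": -0.34, "tz": 1.5, "wx": 0, "wy": 0, "wz": 0}
    - {"tx": 2.89, "ty": -0.34, "tz": 2.9, "wx": 0, "wy": 0, "wz": 0}
    - {"tx": 2.89, "ty": -0.34, "tz": 2.9, "wx": 0, "wy": 0, "wz": 0}
    - {"tx": 0, "ty": 0, "tz": 4.0, "wx": 0, "wy": 0, "wz": 0}
    - {"tx": 0, "ty": 0, "tz": 0, "wx": 0, "wy": 0, "wz": 0}
    - {"tx": 0, "ty": 0, "tz": 0, "wx": 0, "wy": 0, "wz": 0}

```text
time_s: 53.88
ee_pos: [715.6, -246.6, 155.2]
ee_rot: [179.7, 1.1, -9.8]
force: [-0.4, 0.0, 0.6]
gripper_width: 0.3
gripper_force: 0.0
```

Run:
```python
from h import *
p=env.state()['ee_pos']; go((718,-248,p[2]),(718,-248,70),(651,-236,70)); rot((180,0,-10),1)
f=grab_frame('side'); g=grab_frame('wrist'); save('s20',f)
caps(f,(230,400,190,310),th=40)
```

```text
t 53.8833 pos [ 715.6 -246.6  155.2] tilt -1.2 yawy -9.8 q [-20.  38.  65.  -1.  78.  80.] w 0.3 F [-0.4  0.   0.6]
(718, -248, np.float64(155.19004903685337)) cm [ 0.26  0.1  -0.  ] norm 0.27
(718, -248, 70) cm [ 0.17 -0.05  8.52] norm 8.52
(651, -236, 70) cm [-6.81 -0.04  0.13] norm 6.81
rotvec total [0.006 0.02  0.003] per row [0.0057 0.0198 0.0029]
[373. 193.] [137, 0, 12, 9, 78] world z 110 [ 534. -126.  110.]
[393. 207.] [153, 5, 17, 23, 213] world z 110 [ 463. -101.  110.]
[368. 202.] [136, 6, 5, 15, 36] world z 110 [525. -84. 110.]
[349. 230.] [114, 36, 11, 10, 90] world z 110 [505.  36. 110.]
[325. 248.] [90, 53, 12, 10, 103] world z 110 [515. 117. 110.]
[233. 252.] [0, 58, 7, 10, 60] world z 110 [674. 246. 110.]
[293. 268.] [58, 72, 11, 12, 110] world z 110 [536. 209. 110.]
[270. 293.] [34, 98, 13, 12, 128] world z 110 [528. 294. 110.]
[364. 302.] [128, 105, 14, 14, 149] world z 110 [362. 207. 110.]
```

move_arm:
  plan:
    - {"tx": 0.2, "ty": 0, "tz": 3, "wx": 0, "wy": 0, "wz": 0}
    - {"tx": 0, "ty": 0, "tz": 3.5, "wx": 0, "wy": 0, "wz": 0}
    - {"tx": 0, "ty": 0, "tz": 2.0, "wx": 0, "wy": 0, "wz": 0}
    - {"tx": 0, "ty": 0, "tz": 0, "wx": 0, "wy": 0, "wz": 0}
    - {"tx": 0, "ty": 0, "tz": 0, "wx": 0, "wy": 0, "wz": 0}

```text
time_s: 54.4
ee_pos: [718.8, -249.9, 75.8]
ee_rot: [179.6, 0.6, -10.0]
force: [0.1, 0.0, 1.0]
gripper_width: 0.5
gripper_force: 0.0
```

move_arm:
  plan:
    - {"tx": -0.8, "ty": 0, "tz": 0, "wx": 0, "wy": 0, "wz": 0}
    - {"tx": -0.8, "ty": 0, "tz": 0, "wx": 0, "wy": 0, "wz": 0}
    - {"tx": -0.6, "ty": 0, "tz": 0, "wx": 0, "wy": 0, "wz": 0}
    - {"tx": -0.6, "ty": 0, "tz": 0, "wx": 0, "wy": 0, "wz": 0}
    - {"tx": -0.6, "ty": 0, "tz": 0, "wx": 0, "wy": 0, "wz": 0}

```text
time_s: 54.82
ee_pos: [684.6, -243.9, 75.1]
ee_rot: [179.6, 0.6, -10.0]
force: [0.6, -1.0, 0.5]
gripper_width: 0.3
gripper_force: 0.6
```

move_arm:
  plan:
    - {"tx": -0.6, "ty": 0, "tz": 0, "wx": 0, "wy": 0, "wz": 0}
    - {"tx": -0.6, "ty": 0, "tz": 0, "wx": 0, "wy": 0, "wz": 0}
    - {"tx": -0.6, "ty": 0, "tz": 0, "wx": 0, "wy": 0, "wz": 0}
    - {"tx": 0, "ty": 0, "tz": 0, "wx": 0, "wy": 0, "wz": 0}

```text
time_s: 55.15
ee_pos: [665.1, -240.4, 73.5]
ee_rot: [179.6, 0.9, -10.0]
force: [0.2, 0.9, 0.5]
gripper_width: 0.6
gripper_force: 0.0
```

Run:
```python
from h import *
go(); g=grab_frame('side'); save('s21',g); caps(g,(335,380,155,185),z=90,th=60,amin=10)
```

```text
t 55.15 pos [ 665.1 -240.4   73.5] tilt -1.0 yawy -10.0 q [-21.  36.  80.  -1.  64.  80.] w 0.6 F [0.2 0.9 0.5]
[353. 163.] [0, 0, 31, 19, 312] world z 90 [ 673. -255.   90.]
[375. 183.] [34, 25, 11, 5, 37] world z 90 [ 568. -200.   90.]
```

move_arm:
  plan:
    - {"tx": -0.6, "ty": 0, "tz": 0, "wx": 0, "wy": 0, "wz": 0}
    - {"tx": -0.6, "ty": 0, "tz": 0, "wx": 0, "wy": 0, "wz": 0}
    - {"tx": -0.6, "ty": 0, "tz": 0, "wx": 0, "wy": 0, "wz": 0}

```text
time_s: 55.45
ee_pos: [648.6, -237.4, 73.5]
ee_rot: [179.6, 0.8, -10.0]
force: [2.0, -0.2, -1.9]
gripper_width: 0.8
gripper_force: 0.7
```

move_arm:
  plan:
    - {"tx": -0.5, "ty": 0, "tz": 0, "wx": 0, "wy": 0, "wz": 0}
    - {"tx": -0.5, "ty": 0, "tz": 0, "wx": 0, "wy": 0, "wz": 0}

```text
time_s: 55.62
ee_pos: [645.2, -236.8, 74.4]
ee_rot: [179.6, -0.2, -10.0]
force: [22.8, -2.6, -13.6]
gripper_width: 0.4
gripper_force: 11.3
```

Run:
```python
from h import *
go(); g=grab_frame('side'); save('s22',g); f=grab_frame('wrist'); save('w22',f); c=grab_frame('scene'); save('c22',c)
o=pickle=None
import pickle
c0=pickle.load(open('scene0.pkl','rb'))
for n,i in (('before',c0),('now',c)):
    gr=cv2.cvtColor(i['color'],cv2.COLOR_RGB2GRAY)[300:330,270:312]; print(n); 
    y,x=np.where(gr<45); print('dark mean',x.mean()+270 if len(x) else None,y.mean()+300 if len(x) else None,len(x))
print(w2p(c,[(672,-239,90),(650,-236,92),(620,-231,85),(610,-229,77)]).round(0).tolist())
```

```text
t 55.6167 pos [ 645.2 -236.8   74.4] tilt 0.5 yawy -10.0 q [-21.  34.  84.  -0.  61.  79.] w 0.4 F [ 22.8  -2.6 -13.6]
before
dark mean 295.6 311.8 5
now
dark mean 278.2 301.4 10
[[295.0, 310.0], [288.0, 305.0], [278.0, 301.0], [275.0, 302.0]]
```

move_arm:
  plan:
    - {"tx": -0.3, "ty": 0, "tz": 0, "wx": 0, "wy": 0, "wz": 0}
    - {"tx": 0, "ty": 0, "tz": 0, "wx": 0, "wy": 0, "wz": 0}

```text
time_s: 55.93
ee_pos: [645.3, -236.7, 74.9]
ee_rot: [179.6, -0.5, -10.0]
force: [21.3, -2.3, -12.0]
gripper_width: 0.2
gripper_force: 10.4
```

move_arm:
  plan:
    - {"tx": -0.3, "ty": 0, "tz": 0, "wx": 0, "wy": 0, "wz": 0}
    - {"tx": 0, "ty": 0, "tz": 0, "wx": 0, "wy": 0, "wz": 0}
    - {"tx": 0, "ty": 0, "tz": 0, "wx": 0, "wy": 0, "wz": 0}

```text
time_s: 56.18
ee_pos: [645.1, -236.7, 75.0]
ee_rot: [179.5, -0.9, -10.0]
force: [25.1, -3.7, -16.7]
gripper_width: 0.5
gripper_force: 13.1
```

The lever is against its hard stop. I back off and check.

move_arm:
  plan:
    - {"tx": 1.5, "ty": 0, "tz": 0, "wx": 0, "wy": 0, "wz": 0}
    - {"tx": 3, "ty": 0, "tz": 0, "wx": 0, "wy": 0, "wz": 0}
    - {"tx": 2, "ty": 0, "tz": 0, "wx": 0, "wy": 0, "wz": 0}
    - {"tx": 0, "ty": 0, "tz": -3, "wx": 0, "wy": 0, "wz": 0}
    - {"tx": 0, "ty": 0, "tz": -4, "wx": 0, "wy": 0, "wz": 0}
    - {"tx": 0, "ty": 0, "tz": -4, "wx": 0, "wy": 0, "wz": 0}
    - {"tx": 0, "ty": 0, "tz": -4, "wx": 0, "wy": 0, "wz": 0}
    - {"tx": -3, "ty": 0, "tz": -2.5, "wx": 0, "wy": 0, "wz": 0}
    - {"tx": -4, "ty": 0, "tz": 0, "wx": 0, "wy": 0, "wz": 0}
    - {"tx": -4, "ty": 0, "tz": 0, "wx": 0, "wy": 0, "wz": 0}
    - {"tx": -4, "ty": 0, "tz": 0, "wx": 0, "wy": 0, "wz": 0}
    - {"tx": -4, "ty": 0, "tz": 0, "wx": 0, "wy": 0, "wz": 0}

```text
time_s: 57.18
ee_pos: [509.8, -211.6, 250.6]
ee_rot: [179.6, 0.8, -10.0]
force: [0.5, -1.0, 0.2]
gripper_width: 0.4
gripper_force: 0.0
```

move_arm:
  plan:
    - {"tx": -2, "ty": 0, "tz": 0, "wx": 0, "wy": 0, "wz": 0}
    - {"tx": 0, "ty": 0, "tz": 0, "wx": 0, "wy": 0, "wz": 0}
    - {"tx": 0, "ty": 0, "tz": 0, "wx": 0, "wy": 0, "wz": 0}
    - {"tx": 0, "ty": 0, "tz": 0, "wx": 0, "wy": 0, "wz": 0}

```text
time_s: 57.52
ee_pos: [493.5, -209.1, 251.2]
ee_rot: [179.6, 0.7, -10.0]
force: [1.3, -0.1, 0.4]
gripper_width: 0.3
gripper_force: 0.0
```

Run:
```python
from h import *
from scipy.optimize import least_squares
import pickle
go()
F={n:grab_frame(n) for n in('side','scene','wrist')}; pickle.dump(F,open('F23.pkl','wb')); [save(n+'23',F[n]) for n in F]
for n,z in (('side',83),('scene',83),('wrist',83)):
    f=F[n]; u=w2p(f,[(620,-231,83)])[0]; print(n,'pred',u.round(0)); r=60 if n=='wrist' else 14
    x0,y0=int(max(u[0]-r,0)),int(max(u[1]-r,0)); caps(f,(x0,int(u[0]+r),y0,int(u[1]+r)),z=z,amin=8,th=60)
print('tins side'); caps(F['side'],(230,400,225,310),th=45)
f=F['wrist']; t=np.linspace(0,2*np.pi,24,endpoint=False); p=w2p(f,np.c_[529.5+52*np.cos(t),-185+52*np.sin(t),np.full(24,90)]); print('pot rim pred',p.min(0),p.max(0))
g=cv2.cvtColor(f['color'],cv2.COLOR_RGB2GRAY); v=int(p[:,1].mean()); print(v,[int(x) for x in g[min(v,479),int(p[:,0].min())-15:int(p[:,0].max())+16:4]])
```

```text
t 57.5167 pos [ 493.5 -209.1  251.2] tilt -0.8 yawy -10.0 q [-24.  14.  91.  -1.  76.  76.] w 0.3 F [ 1.3 -0.1  0.4]
side pred [364. 174.]
[365. 174.] [11, 11, 9, 9, 59] world z 83 [ 618. -232.   83.]
[373. 184.] [17, 22, 11, 6, 47] world z 83 [ 573. -200.   83.]
[353. 185.] [1, 25, 5, 3, 12] world z 83 [ 616. -164.   83.]
scene pred [278. 302.]
[272. 297.] [0, 0, 20, 19, 293] world z 83 [ 598. -223.   83.]
wrist pred [321.  54.]
[321.  56.] [44, 34, 32, 41, 965] world z 83 [ 618. -230.   83.]
tins side
[349. 230.] [114, 1, 11, 10, 94] world z 110 [504.  36. 110.]
[325. 247.] [90, 17, 12, 11, 109] world z 110 [516. 117. 110.]
[233. 252.] [0, 22, 7, 11, 63] world z 110 [675. 245. 110.]
[293. 268.] [57, 37, 13, 12, 114] world z 110 [536. 210. 110.]
[270. 293.] [34, 63, 13, 12, 131] world z 110 [528. 294. 110.]
[365. 302.] [128, 70, 15, 14, 166] world z 110 [362. 206. 110.]
pot rim pred [220.25738352 113.48586557] [348.74326161 241.76683165]
178 [153, 187, 227, 217, 84, 41, 42, 42, 42, 61, 66, 67, 67, 85, 174, 150, 87, 88, 88, 87, 98, 160, 161, 126, 120, 123, 67, 55, 55, 55, 54, 54, 55, 68, 75, 77, 133, 175, 82, 166]
```

The ball now sits at (618,-231,83), a lean of 0.5 rad to the on side against the stop. The pot rim still matches the heat mark within about 2 mm, and all four tins stand. I hand the job in.

```bash
python3 -c "
from h import *
print(env.job_done())"
```

```text
the job is handed in; nothing more can be done
None
```

The job is handed in at about 57 s of the 210 s limit, though the judge's verdict was not returned: the pot is back on the heat mark (within about 2 mm) with all three ingots inside, all four tins stand in the lane, and the heater switch was pushed to its stop on the on side.

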